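# Load the fence stops onto their T-track and shut the keeper

### The arm

A 6-joint arm with a two-finger parallel gripper is mounted at the origin on the work surface; the furniture and walls round the work are solid. World frame = base frame: x ahead of the robot, y to its left, z up, the work surface at z = 0. Lengths are in m, angles in rad, forces in N, time in s.
With the tool pointing down it reaches from about 0.3 to 1 m from the base axis. Payload 5.1 kg.
Tool frame: the origin (TCP) lies at the centre of the arm's flange, where the gripper is bolted on; the fingertips stand 190 mm ahead of it and the grasp point (between the pads) lies 171 mm ahead of it; z points along the fingers, y is the direction in which the jaws open and shut (so a half turn about z gives the same grasp; the last joint's range is limited). The gripper opens to 95 mm and grips with 3 to 60 N. Pads are 20 mm wide; open, the fingers measure 119 mm over their backs; the gripper's body (75 mm by 180 mm) begins 59 mm behind the grasp point.
Start: joints at [1.207, 0.124, 1.65, -0, 1.367, -0.083], TCP at [0.18, 0.625, 0.405] pointing down, gripper open.
Joint ranges: [-2.61, 2.61], [-1.02, 2.33], [0.03, 2.71], [-1.35, 4.49], [0.32, 2.68], [-2.91, 2.91]. Speed limits (rad/s): [2.57, 2.57, 3.14, 3.14, 3.14, 3.14].

### API

Orientations are given as a unit quaternion [w, x, y, z].
In Python, from cell import arm, eyes gives the robot as it stands.
- The arm moves only by the tool move_arm, never from a script. Its argument "deltas" is a list of rows, each an object with "hand": the closure in counts, from 0 (fully open) to 255 (shut); "offset": the shift along the world's x, y, z in m, a list of three; "dr": the turn, a rotation vector about the world's x, y, z in degrees, a list of three. A call has 1 to 12 rows; each row shifts and turns the commanded pose from where the row before left it; what a row does not reach is not made up. A row lasts 1/10 s, in which the tool goes at most 50 mm and 8.59 degrees, less where a joint would pass 70% of its speed; a pose out of reach is approached as far as the arm can. A call is refused whole if a number of a shift passes 0.05 or a number of a turn 8.59, either way. A call with a gripper value outside its range is refused whole. The fingers move at their own pace and stop on an object; "squeeze" is the grip in N (left out, the last holds). Time passes only in rows, so rows that do not move let the fingers close. It gives the time, the measured TCP pose, the force and the opening at its end, in the units of the state.
- arm.sense(): the state, without advancing time (a new reading comes with each control period).
- eyes.snapshot(name): name is "scene" or "side" or "wrist"; returns a dict with "img" (480x640x3 uint8, red, green, blue), "K" (3x3 intrinsics, pixels), "D" ([k1, k2, p1, p2, k3] as OpenCV has them; the pictures are not rectified), "R" (3x3) and "t" (3): a world point X has camera coordinates R X + t; the wrist camera has in their place "mount" (4x4, takes a point from camera to tool coordinates, whose origin is the TCP and whose axes are the flange's). Camera axes: x right, y down, z forward; pixel columns grow to the right and rows downward; lengths in m; the calibration is good to about 2 mm. A picture is of the moment at which its call begins: read the wrist's pose just before it. There is no depth.
- arm.hand_in(): hands the job in, once; it reports no verdict.
The state is a dict: "time": time; "joint_pos": joint angles; "joint_velocities": joint speeds; "effort": joint torques, N m; "position": TCP position; "ee_rot": TCP orientation; "ft_force": force on the tool from outside, world axes, zero at the start; "moment": the same for the moment, N m; "opening": opening from 0.0 (shut) to 1.0 (fully open).
Only numpy, scipy, OpenCV 4.12 (cv2) and the standard library are available. Lean on these libraries where they do the work, as an engineer would, in place of code of your own. Each camera call takes 0.05 s, during which the arm holds its last target.

### The job

Put the loose fence stops away on their T-track. The steel keeper strip lies across the track's open end: drag it fully aside, feed every stop, standing upright on its foot, in at the open end and slide it along until the whole of it lies beyond the brass line, then drag the keeper fully shut across the mouth again so that none can slide out. Leave the other tools where they lie.

Things in the scene. Friction and masses are not known exactly. Their poses are not given: they have to be found in the camera images.
- stop0 (a point): Fence stop 0 (three to five stops are present): hardwood block 32 long (x) x 30 wide (y) x 40 mm high, on a steel T foot 32 x 34 x 7 mm with a neck 26 x 12 mm, 11 mm high; 58 mm high in all, about 0.16 kg. Stands upright on its foot, either way round. This point: middle of the wooden block, 38 mm above the foot's underside; z up. Grip the block across its width.
- stop1 (a point): Fence stop 1 (three to five stops are present): hardwood block 32 long (x) x 30 wide (y) x 40 mm high, on a steel T foot 32 x 34 x 7 mm with a neck 26 x 12 mm, 11 mm high; 58 mm high in all, about 0.16 kg. Stands upright on its foot, either way round. This point: middle of the wooden block, 38 mm above the foot's underside; z up. Grip the block across its width.
- stop2 (a point): Fence stop 2 (three to five stops are present): hardwood block 32 long (x) x 30 wide (y) x 40 mm high, on a steel T foot 32 x 34 x 7 mm with a neck 26 x 12 mm, 11 mm high; 58 mm high in all, about 0.16 kg. Stands upright on its foot, either way round. This point: middle of the wooden block, 38 mm above the foot's underside; z up. Grip the block across its width.
- stop3 (a point): Fence stop 3 (three to five stops are present): hardwood block 32 long (x) x 30 wide (y) x 40 mm high, on a steel T foot 32 x 34 x 7 mm with a neck 26 x 12 mm, 11 mm high; 58 mm high in all, about 0.16 kg. Stands upright on its foot, either way round. This point: middle of the wooden block, 38 mm above the foot's underside; z up. Grip the block across its width.
- stop4 (a point): Fence stop 4 (three to five stops are present): hardwood block 32 long (x) x 30 wide (y) x 40 mm high, on a steel T foot 32 x 34 x 7 mm with a neck 26 x 12 mm, 11 mm high; 58 mm high in all, about 0.16 kg. Stands upright on its foot, either way round. This point: middle of the wooden block, 38 mm above the foot's underside; z up. Grip the block across its width.
- rail_mouth (a point): The open end of the T-track, mid-width on its floor, 12 mm above the bench. x points into the track, y across, z up; fixed to the bench. Inside, the aluminium channel is 38 mm wide and 11 mm high. Mouth flared over the first 25 mm, from 43 mm. In front of it the floor goes on level (x -55 to 0, y -35 to +35 mm; the keeper crosses it): there a stop is set down and slid in.
- line_mid (a point): Brass line across the track's lips, 60 mm inside the mouth: this is the point on the floor below it, mid-width; axes as the mouth's. The lips run from 15 mm inside the mouth to the end, with an 18 mm slot between them for the neck, their tops 16 mm above the floor, so a foot can enter only at the mouth. A stop in the track has its block's underside 2 mm above the lips.
- track_end (a point): The far end of the track, on the floor at the face of a wooden end stop, 240 mm inside the mouth; axes as the mouth's. Five stops, each 32 mm long, fit in a row between the line and here with 20 mm to spare.
- keeper (a joint): Keeper strip of flat steel, 41 x 120 x 5 mm, lying on the floor before the mouth (its middle 27 mm out). Slides to the mouth's -y to open, between low guides (tops 8 mm above the floor) that lap its edges by 3 mm. 0 = shut (reaching from y -96 to +24 mm), 0.062 m = fully open, mouth clear. Stays where left; friction 1.5 N. No grip: press on its top and drag.
- keeper_grip (a point): Grooved patch on top of the keeper strip, the point to press on, 5 mm above the track floor. It moves with the strip. Shut, it lies 58 mm from the track's middle line on the -y side; the axes are those of the mouth.
- chisel_25: Bystander: chisel with orange handle, 275 mm long, lying on the bench; origin under its middle.
- tape_measure: Bystander: tape measure, 33 x 81 x 66 mm; origin under its middle.
Mind the look-alikes: they are no part of the job. What is shaped like the part that bears stop1 but purple or white is not meant.

How it is judged:
By the outcome, as a careful person would: the job done as asked, in the order asked, and still so for the second after the job is handed in, with the robot touching nothing.
Of fence_stop0, fence_stop1, fence_stop2, fence_stop3, fence_stop4 only 3 to 5 are there at a start; the rules pass over those that are not, and their reading is None.
At some moment in a run one of fence_stop0, fence_stop1, fence_stop2, fence_stop3, fence_stop4 may be knocked a few centimetres aside while the robot is not near it.
Once in a run the grip may slacken for a moment while it holds something.
It also fails if it takes over 210 s, if anything falls off the work surface, if the arm or the gripper's body presses on something with over 40 N, if the wrist force passes 120 N, or if a joint passes its speed limit or range.

## Working session

There is one attempt and no reset: what is moved stays moved. The work goes in short steps, Python scripts to look and compute and a tool call to move; the robot and the scene stay as the last step left them, time stands still between calls to the robot, and variables do not carry over. Pictures are saved under pics/ and viewed, and the job is handed in when it is done.

Besides the shell and the picture viewer there is one more tool, called after "Call:" as name([rows], argument=value, ...), one row to a line, values as JSON. move_arm: Moves the arm, as the interface text tells. Its arguments: {"type":"object","properties":{"deltas":{"type":"array","items":{"type":"object","properties":{"hand":{"type":"number"},"offset":{"type":"array","items":{"type":"number"}},"dr":{"type":"array","items":{"type":"number"}}}}},"squeeze":{"type":"number"}},"required":["deltas"]}

```bash
ls; mkdir -p pics
cat > h.py <<'E'
import numpy as np, cv2
from cell import arm, eyes
from scipy.spatial.transform import Rotation as Rn
def snap(name,fn=None):
    s=arm.sense(); d=eyes.snapshot(name)
    if name=="wrist":
        q=s["ee_rot"]; T=np.eye(4); T[:3,:3]=Rn.from_quat([q[1],q[2],q[3],q[0]]).as_matrix(); T[:3,3]=s["position"]
        W=T@np.array(d["mount"]); d["R"]=W[:3,:3].T; d["t"]=-W[:3,:3].T@W[:3,3]
    d={k:(np.array(v) if k!="name" else v) for k,v in d.items()}
    if fn: cv2.imwrite("pics/"+fn+".png",d["img"][:,:,::-1]); np.savez("pics/"+fn+".npz",**d)
    return d
def load(fn): return dict(np.load("pics/"+fn+".npz"))
def ray(d,uv):
    p=cv2.undistortPoints(np.array([[uv]],float),d["K"],d["D"])[0,0]
    v=d["R"].T@np.array([p[0],p[1],1]); return -d["R"].T@d["t"],v
def onz(d,uv,z):
    c,v=ray(d,uv); return c+v*(z-c[2])/v[2]
def proj(d,X):
    return cv2.projectPoints(np.array(X,float).reshape(-1,1,3),cv2.Rodrigues(d["R"])[0],d["t"],d["K"],d["D"])[0][:,0]
def st():
    s=arm.sense(); print({k:np.round(s[k],4) for k in("time","position","ee_rot","ft_force","opening","joint_pos")})
E
python3 - <<'E'
from h import *
for n in("scene","side","wrist"): d=snap(n,n+"0"); print(n,-d["R"].T@d["t"])
st()
E
```

```text
pics
scene [-0.05024556 -0.80876307  0.58462196]
side [ 0.5329495  -0.76855567  0.75779279]
wrist [0.10825946 0.6446004  0.3836142 ]
{'time': np.float64(0.15), 'position': array([0.1801, 0.6244, 0.4038]), 'ee_rot': array([-2.000e-04,  1.399e-01,  9.902e-01, -8.000e-04]), 'ft_force': array([ 0.0098, -0.0265,  0.8412]), 'opening': np.float64(0.998), 'joint_pos': array([ 1.2074,  0.1243,  1.6514,  0.    ,  1.3675, -0.0826])}
```

View pics/scene0.png

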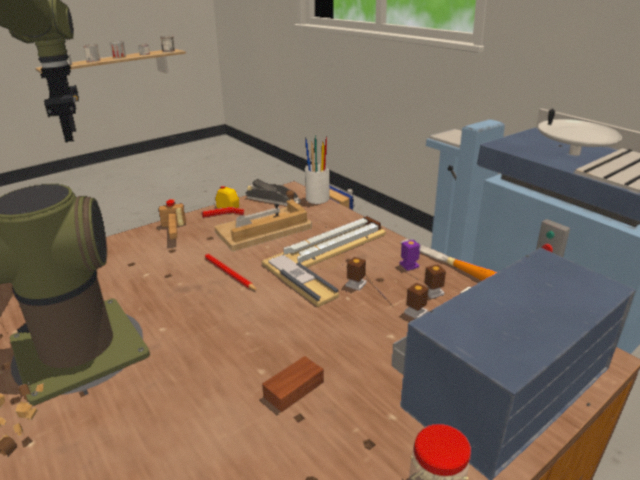

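View pics/side0.png

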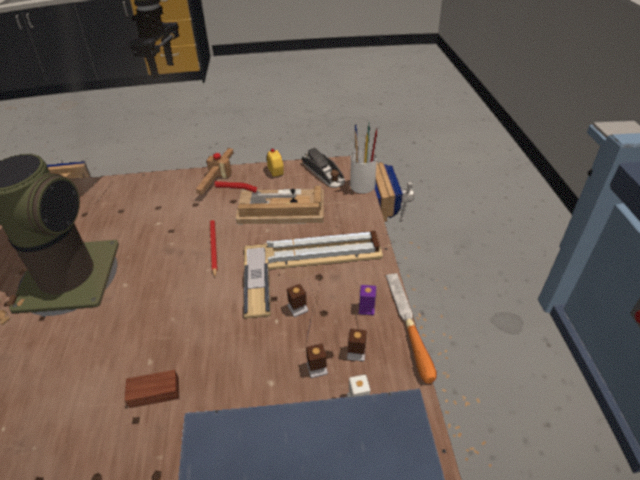

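View pics/wrist0.png

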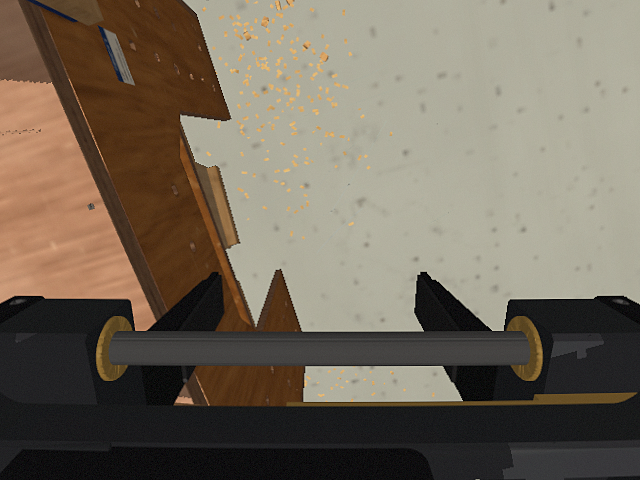

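Run:
```python
from h import *
d=load("side0");a=d["img"][220:420,220:460,::-1]
cv2.imwrite("pics/c1.png",cv2.resize(a,None,fx=3.3,fy=2.9,interpolation=cv2.INTER_CUBIC)[:600,:800])
e=load("scene0");a=e["img"][200:400,240:480,::-1]
cv2.imwrite("pics/c2.png",cv2.resize(a,None,fx=3.3,fy=2.9,interpolation=cv2.INTER_CUBIC)[:600,:800])
for n,p in dict(A=(296,289),B=(357,334),C=(315,350),purple=(368,288)).items(): print(n,onz(d,p,.058))
for n,p in dict(white=(359,380)).items(): print(n,onz(d,p,.058))
for n,p in dict(A=(355,260),B=(434,268),C=(417,288)).items(): print(n,onz(e,p,.058))
```

```text
A [ 0.52793359 -0.14981247  0.058     ]
B [ 0.63140327 -0.2720428   0.058     ]
C [ 0.55240106 -0.29709893  0.058     ]
purple [ 0.67036019 -0.16492678  0.058     ]
white [ 0.62021014 -0.3656066   0.058     ]
A [ 0.5290083  -0.14737507  0.058     ]
B [ 0.63090989 -0.2706212   0.058     ]
C [ 0.55245491 -0.29792422  0.058     ]
```

View pics/c1.png

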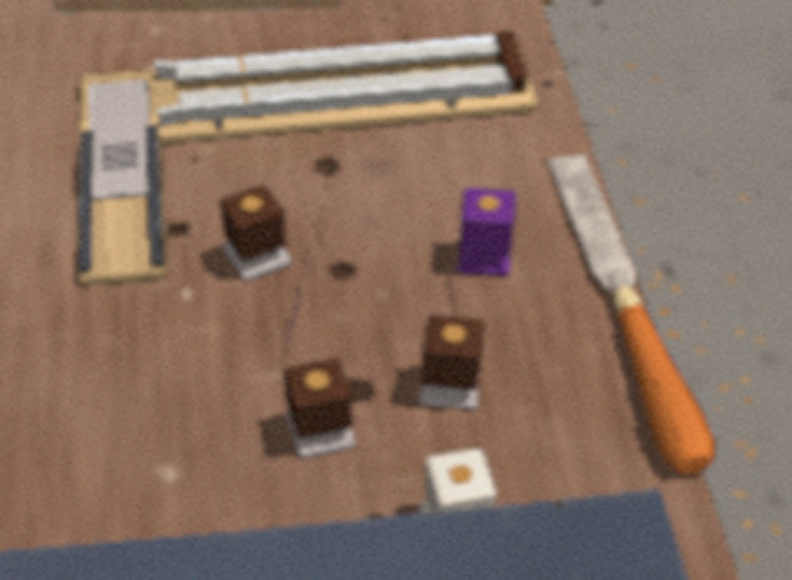

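View pics/c2.png

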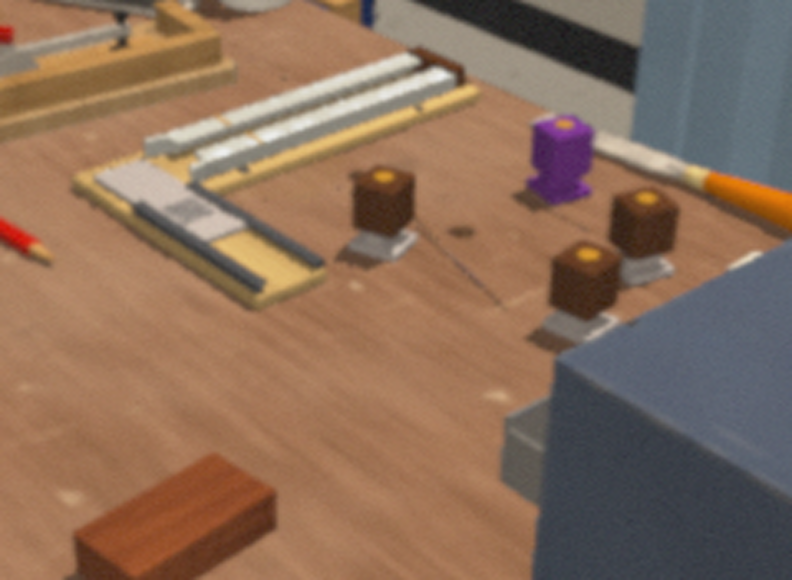

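Call:
move_arm([
  {"offset":[0.02,-0.045,0.01],"hand":0},
  {"offset":[0.02,-0.045,0.01]},
  {"offset":[0.02,-0.045,0.01]},
  {"offset":[0.02,-0.045,0.01]},
  {"offset":[0.02,-0.045,0.0]},
  {"offset":[0.02,-0.045,0.0]},
  {"offset":[0.02,-0.045,0.0]},
  {"offset":[0.02,-0.045,0.0]},
  {"offset":[0.02,-0.045,0.0]},
  {"offset":[0.02,-0.045,0.0]},
])

```text
schema error: expected keys hand, offset, dr
```

Call:
move_arm([
  {"offset":[0.02,-0.045,0]},
  {"offset":[0.02,-0.045,0]},
  {"offset":[0.02,-0.045,0]},
  {"offset":[0.02,-0.045,0.0]},
  {"offset":[0.02,-0.045,0.0]},
  {"offset":[0.02,-0.045,0.0]},
  {"offset":[0.02,-0.045,0.0]},
  {"offset":[0.02,-0.045,0.0]},
  {"offset":[0.02,-0.02,0.0]},
  {"offset":[0,0,0]},
])

```text
schema error: expected keys hand, offset, dr
```

Run:
```python
from h import *
d=snap("wrist","w1"); st(); print(-d["R"].T@d["t"], d["R"])
```

```text
{'time': np.float64(0.2), 'position': array([0.1801, 0.6244, 0.404 ]), 'ee_rot': array([-2.000e-04,  1.399e-01,  9.902e-01, -6.000e-04]), 'ft_force': array([0.4958, 0.734 , 0.3703]), 'opening': np.float64(0.9983), 'joint_pos': array([ 1.2074,  0.1243,  1.6511,  0.    ,  1.3675, -0.0826])}
[0.10823892 0.64462051 0.38381129] [[ 0.27646418  0.96102296 -0.00156027]
 [ 0.92646086 -0.26608925  0.26620815]
 [ 0.25541697 -0.07504254 -0.96391431]]
```

View pics/w1.png

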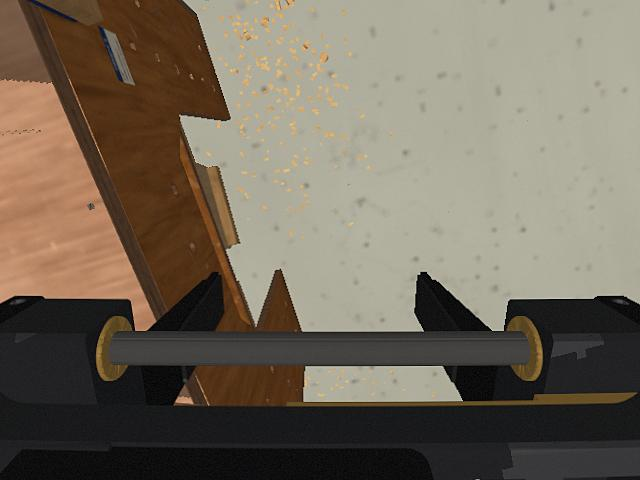

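Call:
move_arm([
  {"offset":[0.02,-0.045,0.01],"dr":[0,0,1.6],"hand":0},
  {"offset":[0.02,-0.045,0.01],"dr":[0,0,1.6],"hand":0},
  {"offset":[0.02,-0.045,0.01],"dr":[0,0,1.6],"hand":0},
  {"offset":[0.02,-0.045,0.01],"dr":[0,0,1.6],"hand":0},
  {"offset":[0.02,-0.045,0.0],"dr":[0,0,1.6],"hand":0},
  {"offset":[0.02,-0.045,0.0],"dr":[0,0,1.6],"hand":0},
  {"offset":[0.02,-0.045,0.0],"dr":[0,0,1.6],"hand":0},
  {"offset":[0.02,-0.045,0.0],"dr":[0,0,1.6],"hand":0},
  {"offset":[0.02,-0.045,0.0],"dr":[0,0,1.6],"hand":0},
  {"offset":[0.02,-0.045,0.0],"dr":[0,0,1.6],"hand":0},
])

```text
time: 1.2
position: [0.3798, 0.1735, 0.4447]
ee_rot: [0.0, 0.0, 1.0, 0.0]
ft_force: [0.0, -0.5, -0.8]
opening: 0.999
```

Call:
move_arm([
  {"offset":[0.025,-0.043,0],"dr":[0,0,0],"hand":0},
  {"offset":[0.025,-0.043,0],"dr":[0,0,0],"hand":0},
  {"offset":[0.025,-0.043,0],"dr":[0,0,0],"hand":0},
  {"offset":[0.025,-0.043,0],"dr":[0,0,0],"hand":0},
  {"offset":[0.025,-0.043,0],"dr":[0,0,0],"hand":0},
  {"offset":[0.025,-0.043,0],"dr":[0,0,0],"hand":0},
  {"offset":[0.025,-0.043,0],"dr":[0,0,0],"hand":0},
  {"offset":[0.025,-0.043,0],"dr":[0,0,0],"hand":0},
  {"offset":[0,0,0],"dr":[0,0,0],"hand":0},
  {"offset":[0,0,0],"dr":[0,0,0],"hand":0},
])

```text
time: 2.2
position: [0.58, -0.1696, 0.4435]
ee_rot: [-0.001, 0.002, 1.0, 0.001]
ft_force: [-0.5, 0.2, -0.3]
opening: 0.999
```

Run:
```python
from h import *
d=snap("wrist","w1"); st(); print(-d["R"].T@d["t"], d["R"])
```

```text
{'time': np.float64(2.25), 'position': array([ 0.5797, -0.1686,  0.444 ]), 'ee_rot': array([-6.e-04,  1.e-03,  1.e+00,  4.e-04]), 'ft_force': array([ 0.6013,  0.453 , -0.95  ]), 'opening': np.float64(0.9982), 'joint_pos': array([-3.7200e-01,  1.5000e-03,  1.7126e+00,  4.0000e-04,  1.4288e+00,
       -1.9409e+00])}
[ 0.5051877  -0.16973615  0.42367328] [[ 2.63972208e-03  9.99996044e-01  9.71126930e-04]
 [ 9.64376539e-01 -2.80257817e-03  2.64518501e-01]
 [ 2.64520176e-01  2.38276699e-04 -9.64380122e-01]]
```

View pics/w1.png

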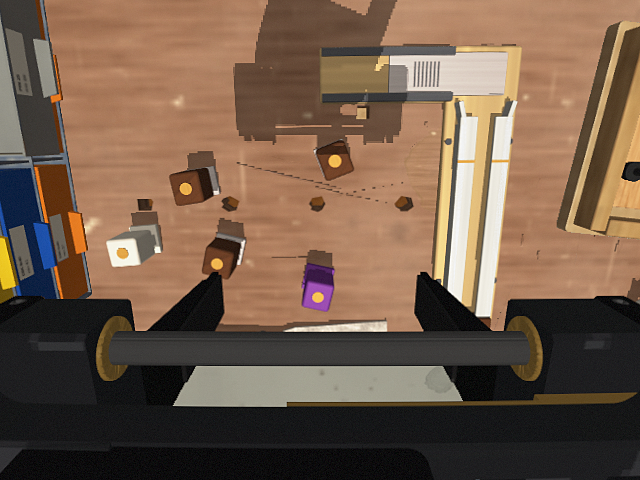

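Run:
```python
from h import *
d=load("w1");a=d["img"][30:330,310:530,::-1]
cv2.imwrite("pics/c3.png",cv2.resize(a,None,fx=2,fy=2,interpolation=cv2.INTER_CUBIC))
a=d["img"][130:320,100:360,::-1]
cv2.imwrite("pics/c4.png",cv2.resize(a,None,fx=3,fy=3,interpolation=cv2.INTER_CUBIC))
```

```text
(no output)
```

View pics/c3.png

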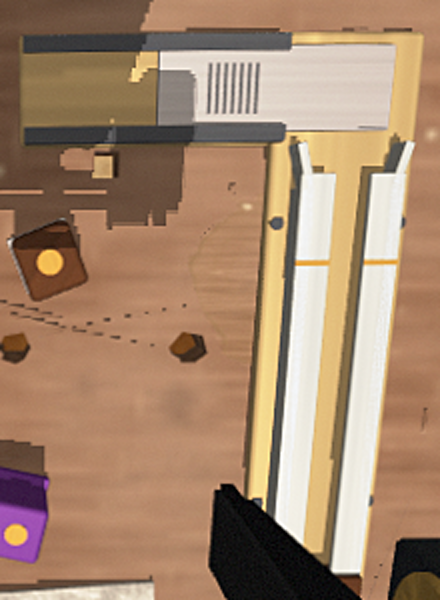

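View pics/c4.png

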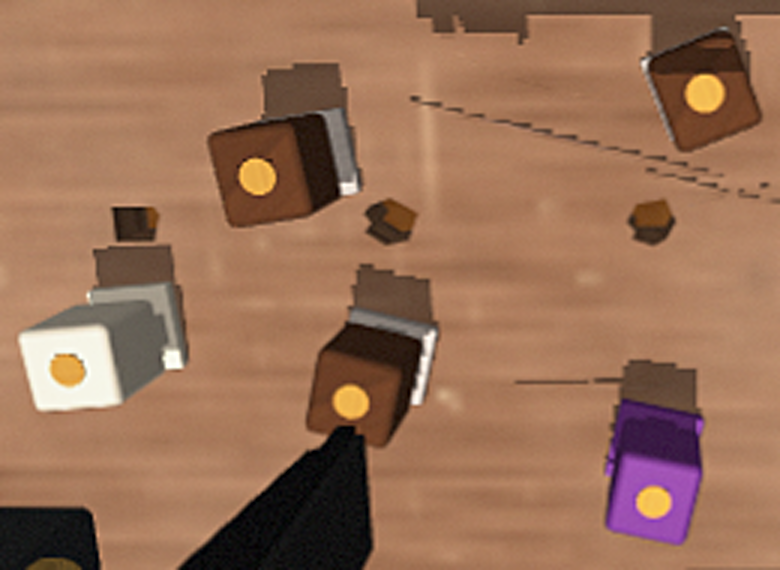

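Run:
```python
from h import *
d=load("w1")
f=lambda u,v:onz(d,(u/2+310,v/2+30),.028)
for p in [(335,175),(303,545),(372,175),(331,575),(296,262),(397,262),(300,175),(407,175),(331,577),(361,577)]: print(p,f(*p))
g=lambda u,v:onz(d,(u/2+310,v/2+30),.017)
for p in [(393,45),(388,129),(158,50),(210,88),(258,88)]: print(p,g(*p))
e=load("side0")
# side: c1 scale 3.3,2.9 offset 220,220
g=lambda u,v,z:onz(e,(u/3.3+220,v/2.9+220),z)
print("side brass",g(240,55,.028),g(248,97,.028), "end",g(500,38,.028),g(505,88,.028))
print("patch",g(120,155,.017))
```

```text
(335, 175) [ 0.48570276 -0.00787514  0.028     ]
(303, 545) [ 0.69032481 -0.00437822  0.028     ]
(372, 175) [0.48559633 0.01118278 0.028     ]
(331, 575) [0.7096741  0.01422106 0.028     ]
(296, 262) [ 0.52929962 -0.02394786  0.028     ]
(397, 262) [0.52916304 0.02955026 0.028     ]
(300, 175) [ 0.48578683 -0.02584046  0.028     ]
(407, 175) [0.48547871 0.02928068 0.028     ]
(331, 577) [0.71097313 0.01436894 0.028     ]
(361, 577) [0.7111359  0.03225066 0.028     ]
(393, 45) [0.42217441 0.01990413 0.017     ]
(388, 129) [0.46223791 0.02199916 0.017     ]
(158, 50) [ 0.42531663 -0.09882422  0.017     ]
(210, 88) [ 0.44306585 -0.07161792  0.017     ]
(258, 88) [ 0.44295642 -0.0471243   0.017     ]
side brass [0.52957837 0.0310594  0.028     ] [ 0.53231024 -0.01759884  0.028     ] end [0.7139913  0.02787678 0.028     ] [ 0.70694263 -0.02973701  0.028     ]
patch [ 0.44417088 -0.05814566  0.017     ]
```

Call:
move_arm([
  {"offset":[-0.023,0.018,-0.035],"dr":[0,0,1],"hand":255},
  {"offset":[-0.023,0.018,-0.035],"dr":[0,0,0],"hand":255},
  {"offset":[-0.023,0.018,-0.035],"dr":[0,0,0],"hand":255},
  {"offset":[-0.023,0.018,-0.035],"dr":[0,0,0],"hand":255},
  {"offset":[-0.023,0.018,-0.035],"dr":[0,0,0],"hand":255},
  {"offset":[-0.022,0.02,-0.035],"dr":[0,0,0],"hand":255},
  {"offset":[0,0,-0.01],"dr":[0,0,0],"hand":255},
  {"offset":[0,0,0],"dr":[0,0,0],"hand":255},
  {"offset":[0,0,0],"dr":[0,0,0],"hand":255},
])

```text
time: 3.15
position: [0.4439, -0.0586, 0.2264]
ee_rot: [0.002, -0.008, 1.0, -0.001]
ft_force: [0.9, -1.6, 0.9]
opening: 0.304
```

Run:
```python
from h import *
d=snap("wrist","w2"); st()
d=snap("side","s2");a=d["img"][220:420,220:460,::-1]
cv2.imwrite("pics/c5.png",cv2.resize(a,None,fx=3.3,fy=2.9,interpolation=cv2.INTER_CUBIC)[:600,:800])
```

```text
{'time': np.float64(3.2), 'position': array([ 0.4443, -0.0589,  0.227 ]), 'ee_rot': array([ 2.3e-03, -8.1e-03,  1.0e+00, -6.0e-04]), 'ft_force': array([-0.176 , -0.0085, -0.6682]), 'opening': np.float64(0.2589), 'joint_pos': array([-2.5160e-01, -1.4710e-01,  2.2384e+00, -1.0000e-04,  1.0456e+00,
       -1.8387e+00])}
```

View pics/w2.png

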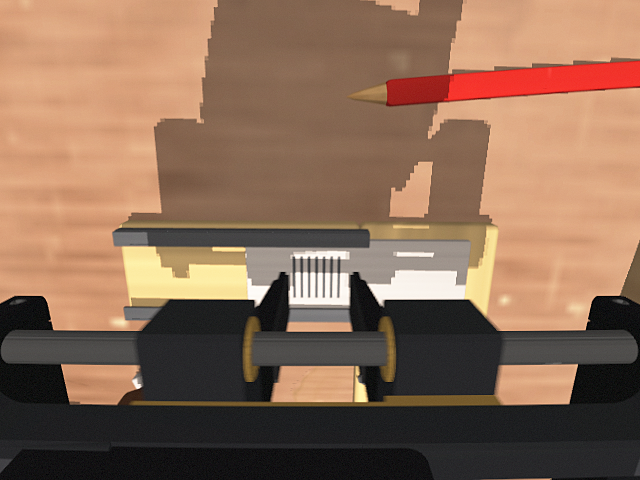

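View pics/c5.png

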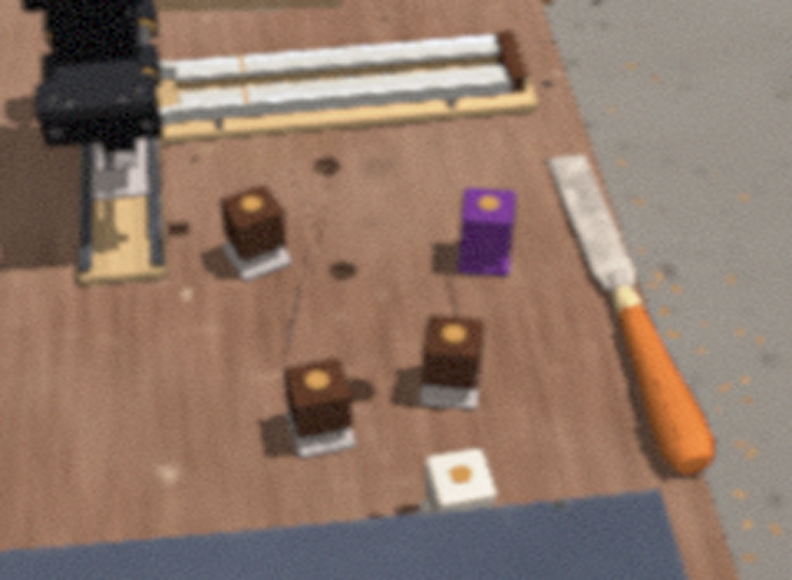

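Call:
move_arm([
  {"offset":[-0.0005,0,-0.01],"dr":[0,0,0],"hand":255},
  {"offset":[0,0,-0.006],"dr":[0,0,0],"hand":255},
  {"offset":[0,0,0],"dr":[0,0,0],"hand":255},
  {"offset":[0,0,0],"dr":[0,0,0],"hand":255},
])

```text
time: 3.65
position: [0.4422, -0.0587, 0.2082]
ee_rot: [-0.0, -0.008, 1.0, 0.0]
ft_force: [0.1, -0.6, 0.2]
opening: 0.004
```

Call:
move_arm([
  {"offset":[0,0,-0.002],"dr":[0,0,0],"hand":255},
  {"offset":[0,0,0],"dr":[0,0,0],"hand":255},
])

```text
time: 3.85
position: [0.4426, -0.0587, 0.2075]
ee_rot: [-0.0, -0.008, 1.0, -0.0]
ft_force: [-2.8, 0.6, 6.9]
opening: 0.005
```

Call:
move_arm([
  {"offset":[0,0,-0.0005],"dr":[0,0,0],"hand":255},
  {"offset":[0,-0.005,0],"dr":[0,0,0],"hand":255},
  {"offset":[0,-0.008,0],"dr":[0,0,0],"hand":255},
  {"offset":[0,-0.008,0],"dr":[0,0,0],"hand":255},
  {"offset":[0,0,0],"dr":[0,0,0],"hand":255},
])

```text
time: 4.35
position: [0.4428, -0.0804, 0.2075]
ee_rot: [0.0, -0.008, 1.0, -0.001]
ft_force: [-4.4, -2.3, 8.8]
opening: 0.007
```

Run:
```python
from h import *
d=snap("wrist","w3"); st()
```

```text
{'time': np.float64(4.4), 'position': array([ 0.4427, -0.0803,  0.2074]), 'ee_rot': array([-0.0e+00, -7.9e-03,  1.0e+00, -7.0e-04]), 'ft_force': array([-3.2967, -1.1214,  9.0532]), 'opening': np.float64(0.0021), 'joint_pos': array([-2.9860e-01, -1.0820e-01,  2.2428e+00, -1.6000e-03,  1.0066e+00,
       -1.8844e+00])}
```

View pics/w3.png

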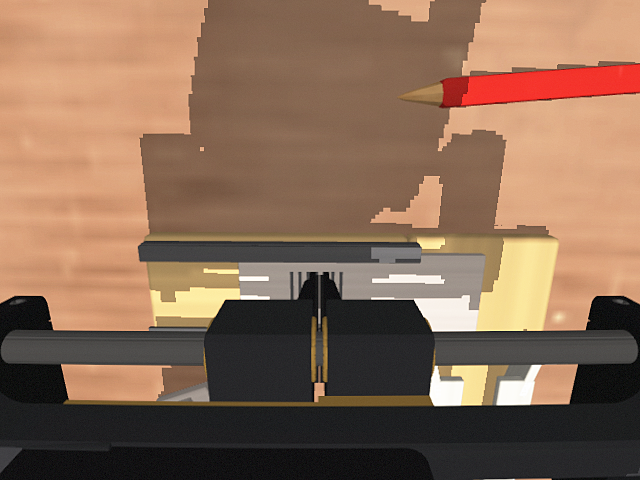

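Keeper moves with the tips (its right end, at px ~(484,255), now well inside the board). Continuing another ~43 mm.

Call:
move_arm([
  {"offset":[0.0005,-0.008,0],"dr":[0,0,0],"hand":255},
  {"offset":[0,-0.008,0],"dr":[0,0,0],"hand":255},
  {"offset":[0,-0.008,0],"dr":[0,0,0],"hand":255},
  {"offset":[0,-0.008,0],"dr":[0,0,0],"hand":255},
  {"offset":[0,-0.007,0],"dr":[0,0,0],"hand":255},
  {"offset":[0,-0.004,0],"dr":[0,0,0],"hand":255},
  {"offset":[0,0,0],"dr":[0,0,0],"hand":255},
])

```text
time: 5.1
position: [0.4435, -0.1228, 0.2075]
ee_rot: [0.001, -0.007, 1.0, 0.0]
ft_force: [-0.8, 3.4, 7.4]
opening: 0.006
```

Call:
move_arm([
  {"offset":[0,-0.002,0],"dr":[0,0,0],"hand":255},
  {"offset":[0,0,0],"dr":[0,0,0],"hand":255},
])

```text
time: 5.3
position: [0.4436, -0.1245, 0.2074]
ee_rot: [0.001, -0.008, 1.0, 0.001]
ft_force: [0.9, 3.7, 6.7]
opening: 0.006
```

Run:
```python
from h import *
d=snap("wrist","w4"); st()
```

```text
{'time': np.float64(5.35), 'position': array([ 0.4436, -0.1245,  0.2075]), 'ee_rot': array([ 1.2e-03, -7.6e-03,  1.0e+00,  6.0e-04]), 'ft_force': array([-0.1857,  3.313 ,  7.2968]), 'opening': np.float64(0.0064), 'joint_pos': array([-0.3906, -0.0827,  2.2194,  0.0024,  1.0032, -1.9778])}
```

View pics/w4.png

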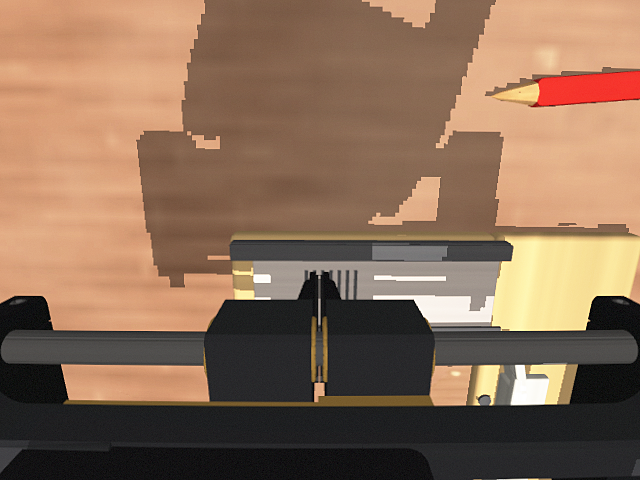

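Run:
```python
from h import *
d=load("w4"); print(onz(d,(500,268),.017),onz(d,(497,300),.017)); d=load("w2");print(onz(d,(470,250),.017))
```

```text
[ 0.42954504 -0.03646086  0.017     ] [ 0.44653857 -0.03542834  0.017     ]
[0.42669343 0.02110018 0.017     ]
```

Call:
move_arm([
  {"offset":[0,0,0.02],"dr":[0,0,0],"hand":255},
  {"offset":[0.02,0,0.045],"dr":[0,0,0],"hand":0},
  {"offset":[0.03,-0.02,0.045],"dr":[0,0,0],"hand":0},
  {"offset":[0.03,-0.02,0.045],"dr":[0,0,0],"hand":0},
  {"offset":[0.03,-0.02,0.045],"dr":[0,0,0],"hand":0},
  {"offset":[0.03,0,0],"dr":[0,0,0],"hand":0},
  {"offset":[0,0,0],"dr":[0,0,0],"hand":0},
])

```text
time: 6.05
position: [0.5732, -0.1773, 0.3899]
ee_rot: [0.002, -0.008, 1.0, -0.001]
ft_force: [-1.0, -1.2, -1.3]
opening: 0.453
```

Run:
```python
from h import *
d=snap("wrist","w5"); st()
```

```text
{'time': np.float64(6.1), 'position': array([ 0.5717, -0.1768,  0.3881]), 'ee_rot': array([-1.0e-04, -8.2e-03,  1.0e+00,  0.0e+00]), 'ft_force': array([-0.4573,  0.1059, -0.4152]), 'opening': np.float64(0.4913), 'joint_pos': array([-0.3896,  0.0223,  1.7858, -0.    ,  1.3338, -1.9767])}
```

View pics/w5.png

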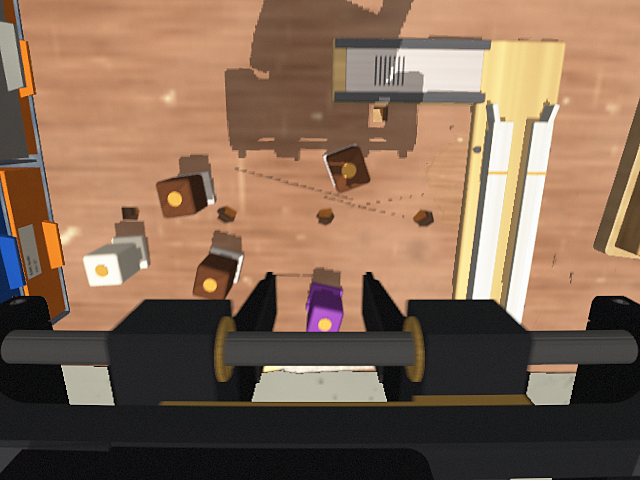

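```bash
cat >> h.py <<'E'
def box(c,yaw,lx,ly,z0,z1):
    R=np.array([[np.cos(yaw),-np.sin(yaw)],[np.sin(yaw),np.cos(yaw)]])
    P=[]
    for z in(z0,z1):
        for sx,sy in((1,1),(-1,1),(-1,-1),(1,-1)):
            P.append([*(R@[sx*lx/2,sy*ly/2]+c[:2]),z])
    return np.array(P)
E_=[(0,1),(1,2),(2,3),(3,0),(4,5),(5,6),(6,7),(7,4),(0,4),(1,5),(2,6),(3,7)]
def overlay(d,c,yaw,win=45,s=6,z=0):
    uv0=proj(d,[[c[0],c[1],z+.03]])[0]; x0,y0=int(max(uv0[0]-win,0)),int(max(uv0[1]-win,0))
    im=cv2.resize(d["img"][y0:y0+2*win,x0:x0+2*win,::-1],None,fx=s,fy=s,interpolation=cv2.INTER_CUBIC)
    for (lx,ly,a,b,col) in((.032,.030,.018,.058,(0,255,0)),(.032,.034,0,.007,(255,255,0)),(.026,.012,.007,.018,(255,0,255))):
        P=(proj(d,box(c,yaw,lx,ly,z+a,z+b))-[x0,y0]+.5)*s
        for i,j in E_: cv2.line(im,tuple(int(v) for v in P[i]),tuple(int(v) for v in P[j]),col,1,cv2.LINE_AA)
    return im
E
python3 - <<'E'
from h import *
d=load("w5")
for n,u in dict(A=(348,170),C=(175,199),B=(209,285),strip=(390,70)).items(): print(n,onz(d,u,.058 if n!="strip" else .017))
a=d["img"][125:315,140:380,::-1]
cv2.imwrite("pics/c6.png",cv2.resize(a,None,fx=3.3,fy=3.1,interpolation=cv2.INTER_CUBIC))
E
```

```text
A [ 0.52607392 -0.15484808  0.058     ]
C [ 0.55255496 -0.30025962  0.058     ]
B [ 0.63038604 -0.27625159  0.058     ]
strip [ 0.44227381 -0.11801654  0.017     ]
```

View pics/c6.png

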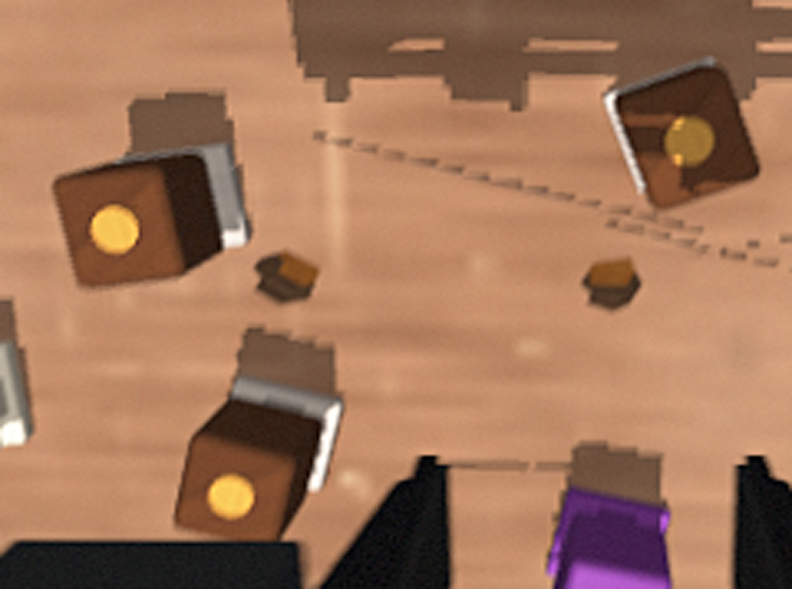

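```bash
cat > fit.py <<'E'
from h import *
from scipy.optimize import minimize
# fit: silhouette-top via brown/gold mask vs. block hull projection; then foot via full fg
def mask_brown(d):
    hsv=cv2.cvtColor(d["img"],cv2.COLOR_RGB2HSV); 
    return hsv
def fit(fns,c0,yaws,z=0):
    out=[]
    for y0 in yaws:
        def cost(p):
            t=0
            for d,M in fns:
                hull=cv2.convexHull(proj(d,box(p[:2]/100,p[2],.032,.030,z+.018,z+.058)).astype(np.float32))
                m=np.zeros(M.shape,np.uint8); cv2.fillConvexPoly(m,np.round(hull*16).astype(np.int32),255,cv2.LINE_AA,4)
                t+=np.abs(m.astype(float)/255-M).sum()/M.sum()
            return t
        r=minimize(cost,[c0[0]*100,c0[1]*100,y0],method="Nelder-Mead",options=dict(initial_simplex=[[c0[0]*100+a,c0[1]*100+b,y0+c] for a,b,c in((0,0,0),(.4,0,0),(0,.4,0),(0,0,.15))],xatol=1e-3,fatol=1e-4))
        out.append((r.fun,r.x[:2]/100,np.degrees(r.x[2])))
    return out
def bmask(d,c,win=40):
    im=d["img"].astype(int); r,g,b=im[...,0],im[...,1],im[...,2]
    m=((r<135)&(r>g+8)&(b<70)) | ((r>150)&(b<110)&(g>120))   # dark brown or gold dot
    M=np.zeros(m.shape); uv=proj(d,[[c[0],c[1],.04]])[0].astype(int)
    y0,y1,x0,x1=max(uv[1]-win,0),uv[1]+win,max(uv[0]-win,0),uv[0]+win
    M[y0:y1,x0:x1]=m[y0:y1,x0:x1]
    n,l,s,_=cv2.connectedComponentsWithStats(M.astype(np.uint8))
    k=1+np.argmax(s[1:,4]); return (l==k).astype(float)
E
python3 - <<'E'
from fit import *
C=dict(A=(.527,-.152),B=(.631,-.273),C=(.5525,-.299))
rows=[]
for n,c in C.items():
    for f in("w1","w5","side0","scene0"):
        d=load(f); M=bmask(d,c,22 if f[0]=="s" else 40); 
        r=fit([(d,M)],c,np.radians([-20,20]) if n!="X" else 0)
        print(n,f,M.sum(),[(round(a,3),np.round(b,4),round(y,1)) for a,b,y in r])
E
```

```text
A w1 4877.0 [(np.float64(0.759), array([ 0.5063, -0.1443]), np.float64(-0.3)), (np.float64(0.764), array([ 0.5088, -0.1448]), np.float64(17.3))]
A w5 4755.0 [(np.float64(0.784), array([ 0.5308, -0.1444]), np.float64(-18.8)), (np.float64(0.768), array([ 0.5276, -0.1521]), np.float64(22.0))]
A side0 386.0 [(np.float64(0.242), array([ 0.5274, -0.1516]), np.float64(9.9)), (np.float64(0.243), array([ 0.5273, -0.1517]), np.float64(9.6))]
A scene0 821.0 [(np.float64(0.571), array([ 0.543 , -0.1418]), np.float64(8.9)), (np.float64(0.549), array([ 0.5645, -0.1395]), np.float64(-3.7))]
B w1 3882.0 [(np.float64(0.719), array([ 0.6323, -0.2787]), np.float64(-12.4)), (np.float64(0.72), array([ 0.6321, -0.2788]), np.float64(-12.4))]
B w5 3826.0 [(np.float64(0.606), array([ 0.6279, -0.2866]), np.float64(1.3)), (np.float64(0.605), array([ 0.6279, -0.2788]), np.float64(1.9))]
B side0 552.0 [(np.float64(0.359), array([ 0.6302, -0.2746]), np.float64(-15.6)), (np.float64(0.369), array([ 0.6298, -0.2754]), np.float64(68.1))]
B scene0 632.0 [(np.float64(0.437), array([ 0.6299, -0.2742]), np.float64(-34.7)), (np.float64(0.438), array([ 0.6284, -0.2757]), np.float64(16.6))]
C w1 5733.0 [(np.float64(0.735), array([ 0.5599, -0.3169]), np.float64(-12.8)), (np.float64(0.728), array([ 0.5467, -0.3123]), np.float64(62.0))]
C w5 2792.0 [(np.float64(0.464), array([ 0.5527, -0.3022]), np.float64(8.7)), (np.float64(0.464), array([ 0.5525, -0.3021]), np.float64(9.4))]
C side0 661.0 [(np.float64(0.409), array([ 0.5536, -0.2993]), np.float64(-13.4)), (np.float64(0.408), array([ 0.5531, -0.2979]), np.float64(3.2))]
C scene0 682.0 [(np.float64(0.47), array([ 0.557 , -0.2963]), np.float64(-35.1)), (np.float64(0.423), array([ 0.5593, -0.2952]), np.float64(18.1))]
```

Run:
```python
from h import *
C=dict(A=((.527,-.152),18),B=((.631,-.275),-12),C=((.553,-.2995),10))
for n,(c,y) in C.items():
    rows=[]
    for yy in(y,y+90):
        rows.append(np.hstack([overlay(load(f),c,np.radians(yy),*w) for f,w in(("w5",(32,6)),("side0",(32,6)))]))
    cv2.imwrite(f"pics/o_{n}.png",cv2.resize(np.vstack(rows),(600,600)))
```

```text
(no output)
```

View pics/o_A.png

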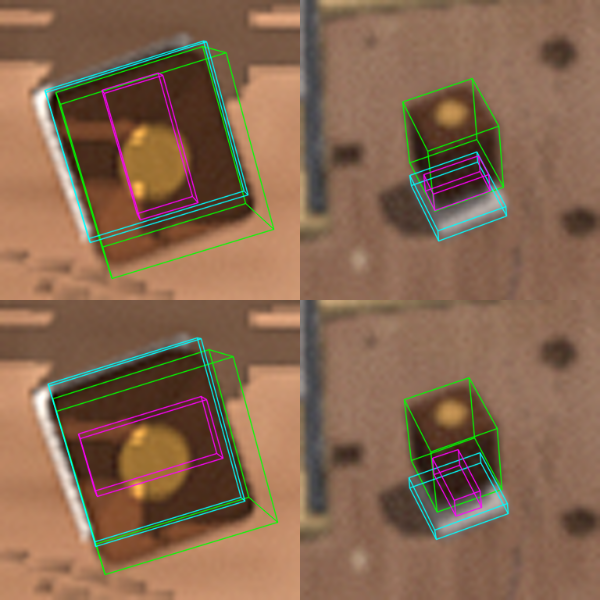

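View pics/o_B.png

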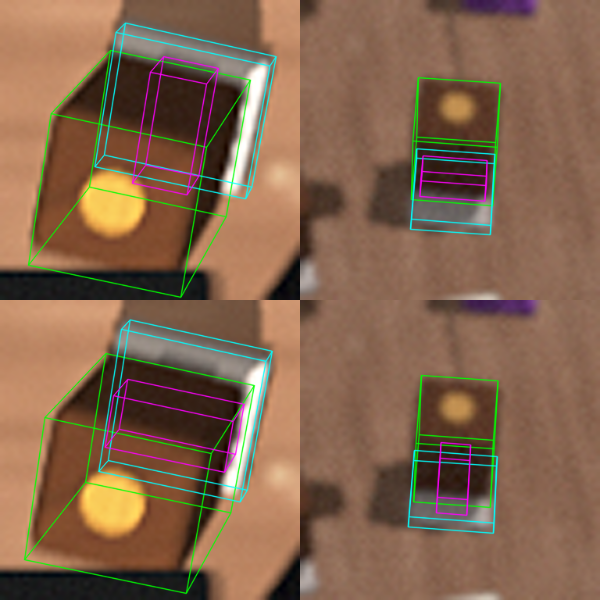

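View pics/o_C.png

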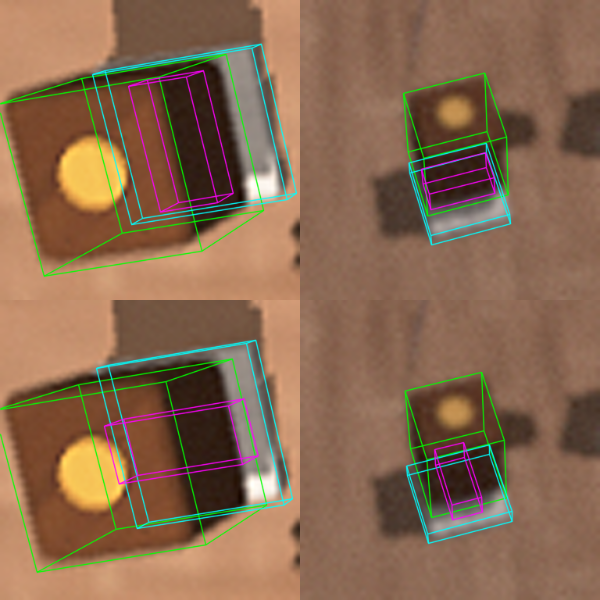

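Run:
```python
from h import *
C=dict(A=((.5275,-.1505),18),B=((.631,-.2735),-12),C=((.553,-.298),10))
rows=[]
for n,(c,y) in C.items():
    d=load("scene0"); r=[overlay(d,c,np.radians(yy),22,6) for yy in(y,y+90)]
    uv=proj(d,[[c[0],c[1],.03]])[0]; x0,y0=int(uv[0]-22),int(uv[1]-22)
    r.insert(1,cv2.resize(d["img"][y0:y0+44,x0:x0+44,::-1],None,fx=6,fy=6,interpolation=cv2.INTER_CUBIC))
    rows.append(np.hstack(r))
cv2.imwrite("pics/o_s.png",cv2.resize(np.vstack(rows),(600,600)))
```

```text
(no output)
```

View pics/o_s.png

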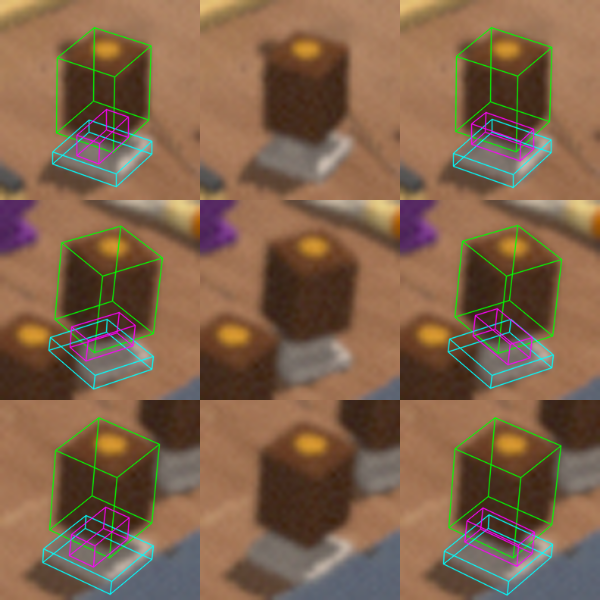

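Call:
move_arm([
  {"offset":[0.01,0.03,-0.02],"dr":[-8.5,0,0],"hand":0},
  {"offset":[0.01,0.03,-0.02],"dr":[-8.5,0,0],"hand":0},
  {"offset":[0.01,0.03,-0.02],"dr":[-8.5,0,0],"hand":0},
  {"offset":[0.01,0.03,-0.02],"dr":[-6.5,0,0],"hand":0},
  {"offset":[0,0,0],"dr":[0,0,0],"hand":0},
  {"offset":[0,0,0],"dr":[0,0,0],"hand":0},
])

```text
time: 6.7
position: [0.6098, -0.056, 0.3065]
ee_rot: [-0.004, -0.009, 0.961, -0.275]
ft_force: [0.3, -0.3, 1.3]
opening: 0.978
```

Run:
```python
from h import *
d=snap("wrist","w6"); st()
```

```text
{'time': np.float64(6.75), 'position': array([ 0.6102, -0.0569,  0.308 ]), 'ee_rot': array([-0.0028, -0.0078,  0.9613, -0.2753]), 'ft_force': array([0.4977, 0.9238, 0.4957]), 'opening': np.float64(0.9873), 'joint_pos': array([-0.0926,  0.1316,  1.8379, -0.6044,  1.1879, -1.4433])}
```

View pics/w6.png

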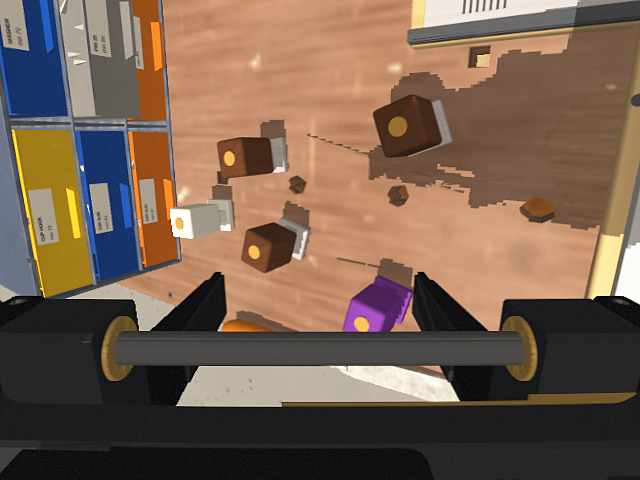

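Run:
```python
from h import *
d=load("w6")
C=dict(A=((.527,-.152),18),B=((.631,-.2745),-12),C=((.553,-.2995),10))
rows=[]
for n,(c,y) in C.items():
    uv=proj(d,[[c[0],c[1],.03]])[0]; x0,y0=int(uv[0]-40),int(uv[1]-40); print(uv)
    r=[overlay(d,c,np.radians(yy),40,4) for yy in(y,y+90)]
    r.insert(1,cv2.resize(d["img"][y0:y0+80,x0:x0+80,::-1],None,fx=4,fy=4,interpolation=cv2.INTER_CUBIC))
    rows.append(np.hstack(r))
cv2.imwrite("pics/o_6.png",cv2.resize(np.vstack(rows),(600,600)))
```

```text
[416.43837054 127.36816495]
[276.41070406 244.21693464]
[253.66585375 156.64363153]
```

View pics/o_6.png

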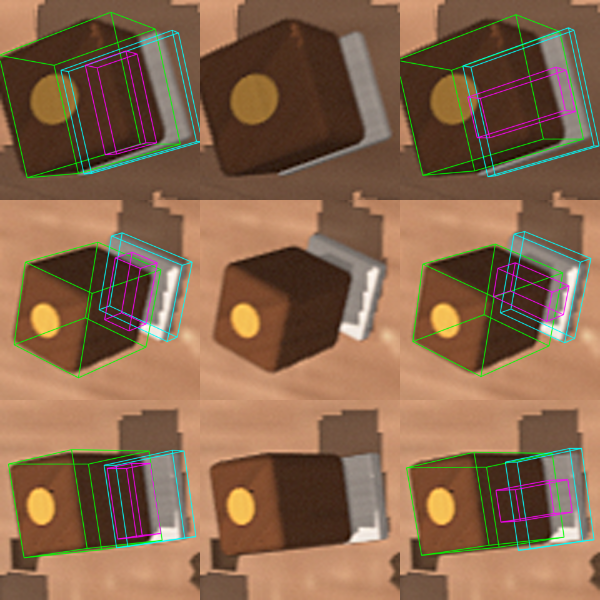

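Call:
move_arm([
  {"offset":[-0.021,-0.0245,0.003],"dr":[8.5,0,0],"hand":0},
  {"offset":[-0.021,-0.0245,0],"dr":[8.5,0,0],"hand":0},
  {"offset":[-0.021,-0.0245,0],"dr":[8.5,0,0],"hand":0},
  {"offset":[-0.021,-0.0245,0],"dr":[6.5,0,0],"hand":0},
  {"offset":[0,0,0],"dr":[0,0,8.5],"hand":0},
  {"offset":[0,0,0],"dr":[0,0,8.5],"hand":0},
  {"offset":[0,0,0],"dr":[0,0,0],"hand":0},
  {"offset":[0,0,0],"dr":[0,0,0],"hand":0},
])

```text
time: 7.55
position: [0.5265, -0.1557, 0.3122]
ee_rot: [0.001, -0.153, 0.988, -0.0]
ft_force: [0.5, -0.4, -0.2]
opening: 0.996
```

Run:
```python
from h import *
d=snap("wrist","w7"); st()
q=arm.sense()["ee_rot"]; print(Rn.from_quat([q[1],q[2],q[3],q[0]]).as_matrix())
```

```text
{'time': np.float64(7.6), 'position': array([ 0.5266, -0.1553,  0.312 ]), 'ee_rot': array([ 7.000e-04, -1.539e-01,  9.881e-01, -3.000e-04]), 'ft_force': array([-0.0779,  0.723 ,  0.4474]), 'opening': np.float64(1.0004), 'joint_pos': array([-3.8460e-01, -2.2000e-02,  1.9631e+00,  2.0000e-04,  1.1990e+00,
       -2.2645e+00])}
[[-9.52623793e-01 -3.04147837e-01  1.41507641e-03]
 [-3.04148608e-01  9.52624530e-01 -3.60584133e-04]
 [-1.23836562e-03 -7.73894546e-04 -9.99998934e-01]]
```

View pics/w7.png

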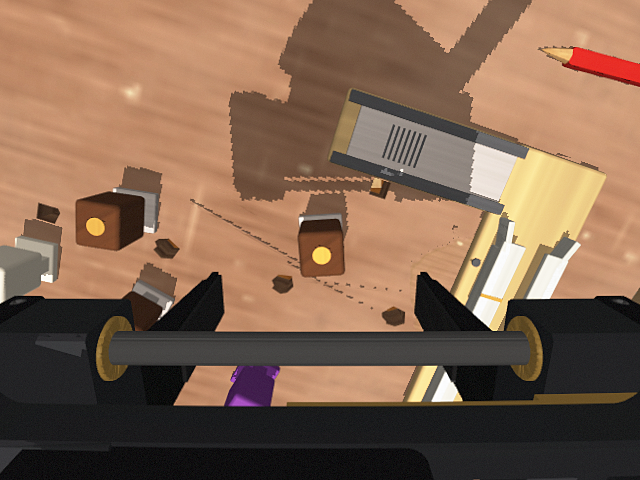

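Run:
```python
from h import *
d=load("w7"); print(onz(d,(321,255.5),.058))
cv2.imwrite("pics/c7.png",cv2.resize(d["img"][190:300,270:380,::-1],None,fx=5,fy=5,interpolation=cv2.INTER_CUBIC))
```

```text
[ 0.52752706 -0.15460048  0.058     ]
```

View pics/c7.png

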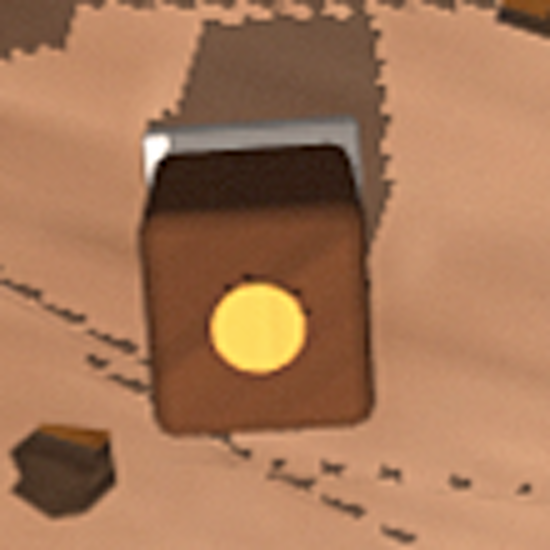

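Call:
move_arm([
  {"offset":[0.001,0,-0.04],"dr":[0,0,2],"hand":0},
  {"offset":[0,0,-0.04],"dr":[0,0,0],"hand":0},
  {"offset":[0,0,-0.016],"dr":[0,0,0],"hand":0},
  {"offset":[0,0,0],"dr":[0,0,0],"hand":255},
  {"offset":[0,0,0],"dr":[0,0,0],"hand":255},
  {"offset":[0,0,0],"dr":[0,0,0],"hand":255},
  {"offset":[0,0,0],"dr":[0,0,0],"hand":255},
  {"offset":[0,0,0],"dr":[0,0,0],"hand":255},
  {"offset":[0,0,0],"dr":[0,0,0],"hand":255},
], squeeze=30)

```text
time: 8.5
position: [0.528, -0.1547, 0.2159]
ee_rot: [0.001, -0.173, 0.985, -0.0]
ft_force: [-0.6, -0.3, 0.4]
opening: 0.55
```

Call:
move_arm([
  {"offset":[0,0,0],"dr":[0,0,0],"hand":255},
  {"offset":[0,0,0],"dr":[0,0,0],"hand":255},
  {"offset":[0,0,0],"dr":[0,0,0],"hand":255},
  {"offset":[0,0,0],"dr":[0,0,0],"hand":255},
])

```text
time: 8.9
position: [0.5278, -0.1545, 0.2151]
ee_rot: [-0.0, -0.173, 0.985, 0.0]
ft_force: [-0.0, 1.1, 0.5]
opening: 0.313
```

Call:
move_arm([
  {"offset":[0,0,0.04],"dr":[0,0,0],"hand":255},
  {"offset":[0,0,0.03],"dr":[0,0,0],"hand":255},
  {"offset":[-0.0215,0.039,0],"dr":[0,0,-5],"hand":255},
  {"offset":[-0.0215,0.039,0],"dr":[0,0,-5],"hand":255},
  {"offset":[-0.0215,0.039,0],"dr":[0,0,-5],"hand":255},
  {"offset":[-0.021,0.0385,0],"dr":[0,0,-4],"hand":255},
  {"offset":[0,0,-0.03],"dr":[0,0,0],"hand":255},
  {"offset":[0,0,-0.015],"dr":[0,0,0],"hand":255},
  {"offset":[0,0,0],"dr":[0,0,0],"hand":255},
  {"offset":[0,0,0],"dr":[0,0,0],"hand":255},
])

```text
time: 9.9
position: [0.4422, 0.0008, 0.24]
ee_rot: [-0.0, -0.008, 1.0, 0.0]
ft_force: [-0.1, -0.8, -1.3]
opening: 0.313
```

Run:
```python
from h import *
st();d=snap("wrist","w8")
d=snap("side","s8");a=d["img"][220:340,220:400,::-1]
cv2.imwrite("pics/c8.png",cv2.resize(a,None,fx=4.4,fy=4.4,interpolation=cv2.INTER_CUBIC))
```

```text
{'time': np.float64(9.9), 'position': array([0.4422, 0.0008, 0.24  ]), 'ee_rot': array([-4.0e-04, -7.9e-03,  1.0e+00,  0.0e+00]), 'ft_force': array([-0.1152, -0.8066, -1.2547]), 'opening': np.float64(0.3133), 'joint_pos': array([-1.1960e-01, -1.8190e-01,  2.2430e+00, -1.0000e-04,  1.0814e+00,
       -1.7061e+00])}
```

View pics/w8.png

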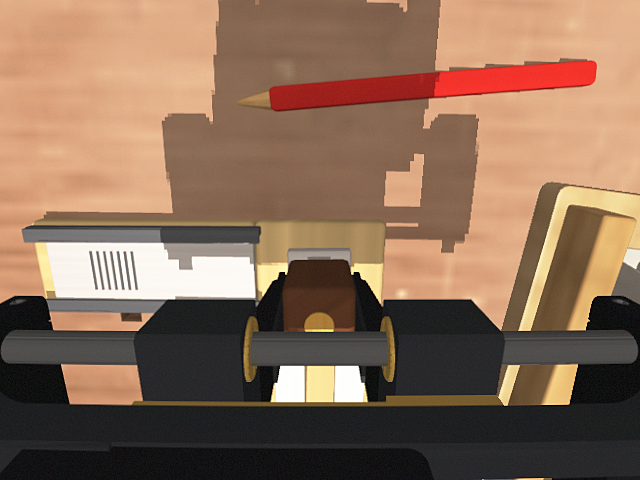

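View pics/c8.png

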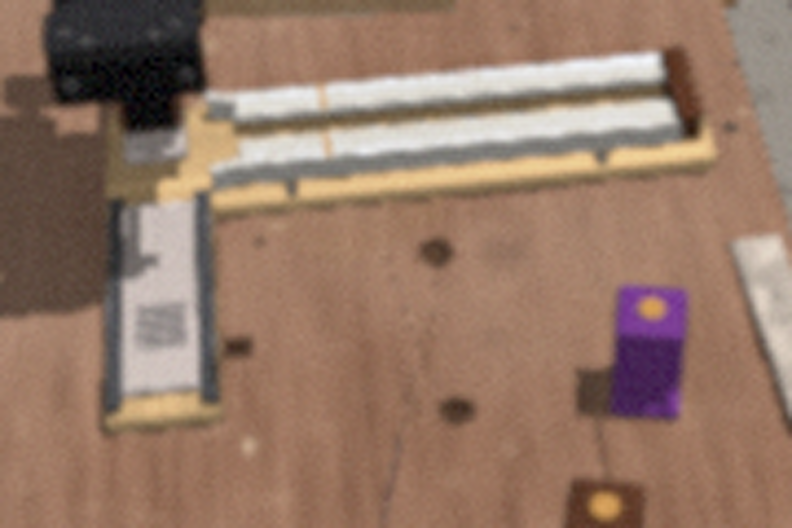

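```bash
python3 - <<'E'
from h import *
d=load("w8")
for p in((288,252),(351,252)): print(onz(d,p,.032))
for p in((384,250),(258,232)): print(onz(d,p,.012))
for z in(0,.03,.06): print("jig",onz(d,(500,400),z),onz(d,(545,185),z))
e=load("side0")
for p in((238,218),(323,218),(238,205),(322,205),(240,192),(292,187)):
    print(p,[onz(e,p,z)[:2].round(3) for z in(0,.03,.06,.1)])
E
python3 -c "
import cv2;a=cv2.imread('pics/side0.png')[140:270,180:400];cv2.imwrite('pics/c9.png',cv2.resize(a,None,fx=3.6,fy=3.6,interpolation=2))"
```

```text
[ 0.42649008 -0.01613167  0.032     ]
[0.42594152 0.017136   0.032     ]
[0.43062715 0.03826649 0.012     ]
[ 0.4209924  -0.03498745  0.012     ]
jig [0.54334546 0.12965726 0.        ] [0.39236365 0.13414223 0.        ]
jig [0.51936615 0.11187732 0.03      ] [0.3889674  0.11575087 0.03      ]
jig [0.49538683 0.09409739 0.06      ] [0.38557115 0.09735951 0.06      ]
(238, 218) [array([0.395, 0.158]), array([0.4  , 0.122]), array([0.406, 0.085]), array([0.413, 0.036])]
(323, 218) [array([0.61, 0.13]), array([0.607, 0.095]), array([0.604, 0.059]), array([0.6  , 0.012])]
(238, 205) [array([0.393, 0.212]), array([0.399, 0.173]), array([0.404, 0.135]), array([0.412, 0.083])]
(322, 205) [array([0.613, 0.183]), array([0.61 , 0.145]), array([0.606, 0.108]), array([0.602, 0.057])]
(240, 192) [array([0.397, 0.269]), array([0.402, 0.228]), array([0.407, 0.187]), array([0.415, 0.132])]
(292, 187) [array([0.539, 0.273]), array([0.539, 0.232]), array([0.539, 0.19 ]), array([0.538, 0.135])]
```

View pics/c9.png

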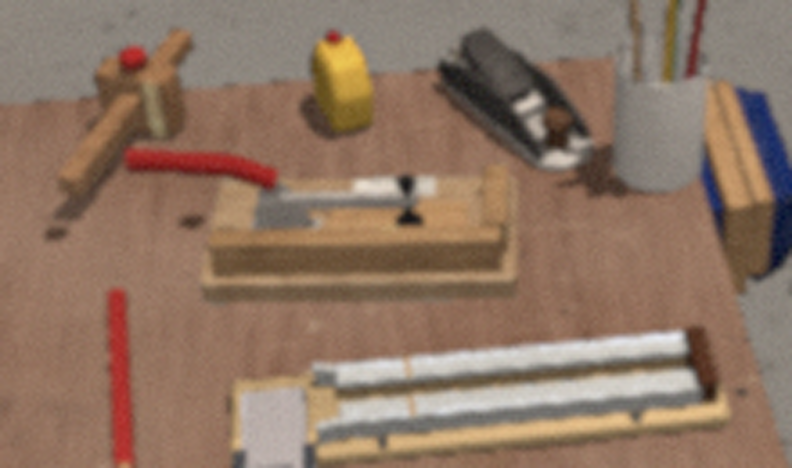

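Call:
move_arm([
  {"offset":[0,0,-0.007],"dr":[0,0,0],"hand":255},
  {"offset":[0,0,-0.0045],"dr":[0,0,0],"hand":255},
  {"offset":[0,0,0],"dr":[0,0,0],"hand":255},
  {"offset":[0.012,0.0002,0],"dr":[0,0,0],"hand":255},
  {"offset":[0.015,0.0002,0],"dr":[0,0,0],"hand":255},
  {"offset":[0.015,0.0003,0],"dr":[0,0,0],"hand":255},
  {"offset":[0,0,0],"dr":[0,0,0],"hand":255},
])

```text
time: 10.7
position: [0.4865, 0.0015, 0.2295]
ee_rot: [0.001, -0.008, 1.0, -0.0]
ft_force: [0.6, -0.5, -1.7]
opening: 0.316
```

Call:
move_arm([
  {"offset":[0.012,0.0002,0],"dr":[0,0,0],"hand":255},
  {"offset":[0.015,0.0002,0],"dr":[0,0,0],"hand":255},
  {"offset":[0.015,0.0003,0],"dr":[0,0,0],"hand":255},
  {"offset":[0,0,0],"dr":[0,0,0],"hand":255},
])

```text
time: 11.1
position: [0.5279, 0.0022, 0.2291]
ee_rot: [0.001, -0.008, 1.0, -0.0]
ft_force: [1.6, -0.2, -1.7]
opening: 0.313
```

Call:
move_arm([
  {"offset":[0.02,0.0003,0],"dr":[0,0,0],"hand":255},
  {"offset":[0.02,0.0003,0],"dr":[0,0,0],"hand":255},
  {"offset":[0.02,0.0003,0],"dr":[0,0,0],"hand":255},
  {"offset":[0.02,0.0003,0],"dr":[0,0,0],"hand":255},
  {"offset":[0.02,0.0003,0],"dr":[0,0,0],"hand":255},
  {"offset":[0.02,0.0003,0],"dr":[0,0,0],"hand":255},
  {"offset":[0.02,0.0003,0],"dr":[0,0,0],"hand":255},
  {"offset":[0.015,0.0003,0],"dr":[0,0,0],"hand":255},
  {"offset":[0,0,0],"dr":[0,0,0],"hand":255},
  {"offset":[0,0,-0.001],"dr":[0,0,0],"hand":255},
])

```text
time: 12.1
position: [0.6808, 0.0047, 0.2272]
ee_rot: [-0.001, -0.008, 1.0, 0.0]
ft_force: [-0.5, 0.2, -1.5]
opening: 0.311
```

Run:
```python
from h import *
st();d=snap("wrist","w10")
```

```text
{'time': np.float64(12.1), 'position': array([0.6808, 0.0047, 0.2272]), 'ee_rot': array([-6.e-04, -8.e-03,  1.e+00,  0.e+00]), 'ft_force': array([-0.5471,  0.1908, -1.456 ]), 'opening': np.float64(0.3112), 'joint_pos': array([-7.1900e-02,  3.4690e-01,  1.7013e+00, -1.0000e-04,  1.0946e+00,
       -1.6586e+00])}
```

View pics/w10.png

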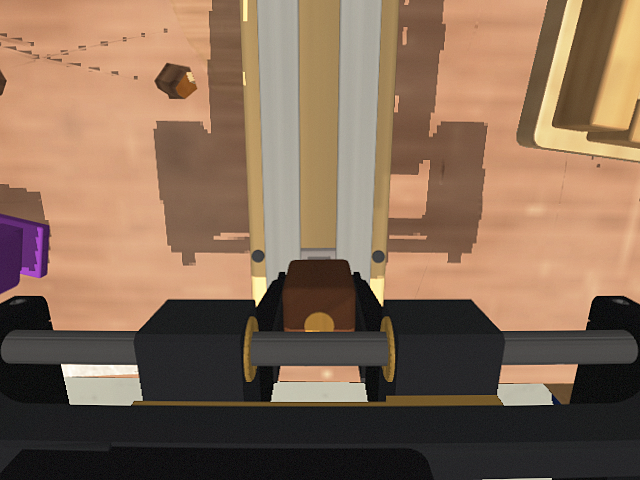

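Call:
move_arm([
  {"offset":[0,0,0],"dr":[0,0,0],"hand":100},
  {"offset":[0,0,0],"dr":[0,0,0],"hand":100},
  {"offset":[0,0,0],"dr":[0,0,0],"hand":100},
  {"offset":[0,0,0],"dr":[0,0,0],"hand":100},
  {"offset":[0,0,0.03],"dr":[0,0,0],"hand":100},
  {"offset":[0,0,0.045],"dr":[0,0,0],"hand":0},
  {"offset":[0,0,0.01],"dr":[0,0,0],"hand":0},
])

```text
time: 12.85
position: [0.6828, 0.0046, 0.3192]
ee_rot: [0.005, -0.008, 1.0, -0.0]
ft_force: [1.7, -0.6, 0.7]
opening: 0.72
```

Call:
move_arm([
  {"offset":[-0.0185,-0.0435,0],"dr":[0,0,3],"hand":0},
  {"offset":[-0.0185,-0.0435,0],"dr":[0,0,3],"hand":0},
  {"offset":[-0.0185,-0.0435,0],"dr":[0,0,3],"hand":0},
  {"offset":[-0.0185,-0.0435,0],"dr":[0,0,0],"hand":0},
  {"offset":[-0.0185,-0.0435,0],"dr":[0,0,0],"hand":0},
  {"offset":[-0.0185,-0.0435,0],"dr":[0,0,0],"hand":0},
  {"offset":[-0.0185,-0.0435,0],"dr":[0,0,0],"hand":0},
  {"offset":[0,0,0],"dr":[0,0,0],"hand":0},
  {"offset":[0,0,0],"dr":[0,0,0],"hand":0},
])

```text
time: 13.75
position: [0.5512, -0.3007, 0.3124]
ee_rot: [0.0, -0.085, 0.996, 0.0]
ft_force: [0.2, 0.7, -0.2]
opening: 1.004
```

Run:
```python
from h import *
st();d=snap("wrist","w11");snap("side","s11")
```

```text
{'time': np.float64(13.75), 'position': array([ 0.5512, -0.3007,  0.3124]), 'ee_rot': array([ 0.000e+00, -8.520e-02,  9.964e-01,  3.000e-04]), 'ft_force': array([ 0.225 ,  0.7317, -0.2156]), 'opening': np.float64(1.0037), 'joint_pos': array([-5.8490e-01,  1.4870e-01,  1.7831e+00,  4.0000e-04,  1.2102e+00,
       -2.3264e+00])}
```

View pics/w11.png

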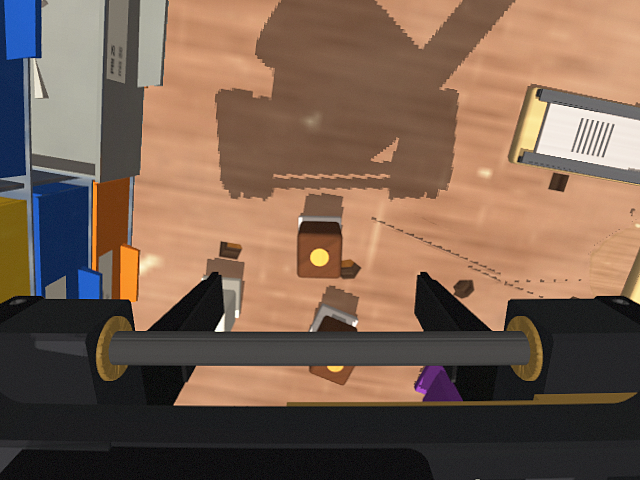

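View pics/s11.png

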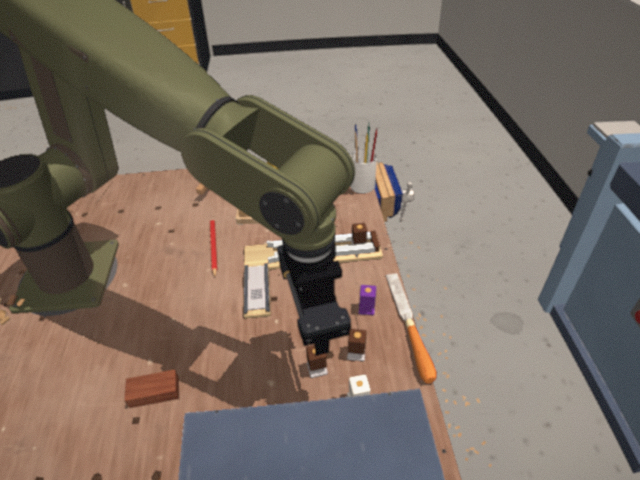

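Run:
```python
from h import *
d=load("w11")
print(onz(d,(319.5,257),.058))
for p in((133,322),(138,176),(118,172),(140,280)): print(p,[onz(d,p,z).round(3)[:2] for z in(0,.1,.2)])
d=load("w1")
for p in((92,297),(73,225),(50,100)): print(p,[onz(d,p,z).round(3)[:2] for z in(0,.1,.2)])
d=load("side0")
for p in((187,412),(422,392)): print(p,[onz(d,p,z).round(3)[:2] for z in(.1,.2,.25,.3)])
d=load("scene0")
for p in((408,310),(537,250),(405,405),(403,343)): print(p,[onz(d,p,z).round(3)[:2] for z in(0,.1,.2,.25,.3)])
```

```text
[ 0.55327345 -0.30025874  0.058     ]
(133, 322) [array([ 0.659, -0.447]), array([ 0.597, -0.402]), array([ 0.535, -0.356])]
(138, 176) [array([ 0.531, -0.448]), array([ 0.512, -0.402]), array([ 0.494, -0.356])]
(118, 172) [array([ 0.53 , -0.464]), array([ 0.512, -0.413]), array([ 0.494, -0.361])]
(140, 280) [array([ 0.618, -0.443]), array([ 0.57 , -0.399]), array([ 0.522, -0.355])]
(92, 297) [array([ 0.695, -0.452]), array([ 0.65 , -0.386]), array([ 0.605, -0.319])]
(73, 225) [array([ 0.603, -0.46 ]), array([ 0.58 , -0.391]), array([ 0.557, -0.323])]
(50, 100) [array([ 0.464, -0.462]), array([ 0.473, -0.393]), array([ 0.483, -0.324])]
(187, 412) [array([ 0.347, -0.416]), array([ 0.376, -0.469]), array([ 0.39 , -0.496]), array([ 0.404, -0.523])]
(422, 392) [array([ 0.708, -0.423]), array([ 0.682, -0.476]), array([ 0.668, -0.502]), array([ 0.655, -0.528])]
(408, 310) [array([ 0.549, -0.283]), array([ 0.447, -0.373]), array([ 0.344, -0.463]), array([ 0.293, -0.508]), array([ 0.242, -0.553])]
(537, 250) [array([ 0.958, -0.314]), array([ 0.785, -0.399]), array([ 0.613, -0.483]), array([ 0.527, -0.526]), array([ 0.44 , -0.568])]
(405, 405) [array([ 0.371, -0.451]), array([ 0.299, -0.512]), array([ 0.227, -0.573]), array([ 0.191, -0.604]), array([ 0.155, -0.634])]
(403, 343) [array([ 0.472, -0.346]), array([ 0.383, -0.425]), array([ 0.293, -0.504]), array([ 0.249, -0.544]), array([ 0.204, -0.583])]
```

Call:
move_arm([
  {"offset":[0.002,0,-0.04],"dr":[0,0,0],"hand":0},
  {"offset":[0,0,-0.04],"dr":[0,0,0],"hand":0},
  {"offset":[0,0,-0.0165],"dr":[0,0,0],"hand":0},
  {"offset":[0,0,0],"dr":[0,0,0],"hand":255},
  {"offset":[0,0,0],"dr":[0,0,0],"hand":255},
  {"offset":[0,0,0],"dr":[0,0,0],"hand":255},
  {"offset":[0,0,0],"dr":[0,0,0],"hand":255},
  {"offset":[0,0,0],"dr":[0,0,0],"hand":255},
  {"offset":[0,0,0],"dr":[0,0,0],"hand":255},
  {"offset":[0,0,0],"dr":[0,0,0],"hand":255},
  {"offset":[0,0,0],"dr":[0,0,0],"hand":255},
  {"offset":[0,0,0],"dr":[0,0,0],"hand":255},
], squeeze=30)

```text
time: 15.05
position: [0.5538, -0.2999, 0.2161]
ee_rot: [0.0, -0.086, 0.996, -0.0]
ft_force: [-1.2, -0.1, -1.0]
opening: 0.315
```

Call:
move_arm([
  {"offset":[0,0,0],"dr":[0,0,0],"hand":255},
])

```text
time: 15.15
position: [0.5538, -0.2999, 0.2161]
ee_rot: [0.0, -0.086, 0.996, -0.0]
ft_force: [-0.9, -1.1, -0.3]
opening: 0.318
```

Call:
move_arm([
  {"offset":[0,0,0.04],"dr":[0,0,0],"hand":255},
  {"offset":[0,0,0.03],"dr":[0,0,0],"hand":255},
  {"offset":[-0.014,0.0376,0],"dr":[0,0,-3],"hand":255},
  {"offset":[-0.014,0.0376,0],"dr":[0,0,-3],"hand":255},
  {"offset":[-0.014,0.0376,0],"dr":[0,0,-3],"hand":255},
  {"offset":[-0.014,0.0376,0],"dr":[0,0,0],"hand":255},
  {"offset":[-0.014,0.0376,0],"dr":[0,0,0],"hand":255},
  {"offset":[-0.014,0.0376,0],"dr":[0,0,0],"hand":255},
  {"offset":[-0.014,0.0376,0],"dr":[0,0,0],"hand":255},
  {"offset":[-0.0135,0.0376,0],"dr":[0,0,0],"hand":255},
  {"offset":[0,0,-0.03],"dr":[0,0,0],"hand":255},
  {"offset":[0,0,-0.016],"dr":[0,0,0],"hand":255},
])

```text
time: 16.35
position: [0.441, 0.0023, 0.2385]
ee_rot: [-0.001, -0.009, 1.0, 0.0]
ft_force: [-0.8, -0.6, -1.4]
opening: 0.315
```

Call:
move_arm([
  {"offset":[0,0,0],"dr":[0,0,0],"hand":255},
])

```text
time: 16.45
position: [0.4405, 0.0016, 0.2371]
ee_rot: [-0.003, -0.008, 1.0, 0.0]
ft_force: [-0.1, 0.6, -1.9]
opening: 0.315
```

Run:
```python
from h import *
st();d=snap("wrist","w12")
```

```text
{'time': np.float64(16.45), 'position': array([0.4405, 0.0016, 0.2371]), 'ee_rot': array([-3.2e-03, -8.4e-03,  1.0e+00,  4.0e-04]), 'ft_force': array([-0.0539,  0.5681, -1.9259]), 'opening': np.float64(0.3154), 'joint_pos': array([-0.1183, -0.1803,  2.2471,  0.    ,  1.0813, -1.7059])}
```

View pics/w12.png

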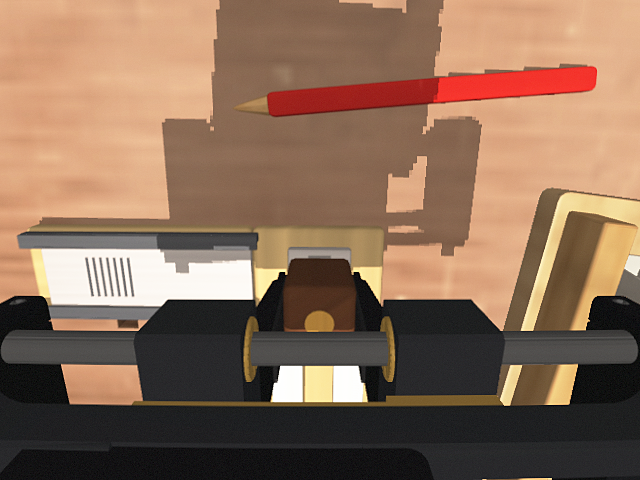

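Call:
move_arm([
  {"offset":[0,0,-0.007],"dr":[0,0,0],"hand":255},
  {"offset":[0,0,-0.003],"dr":[0,0,0],"hand":255},
  {"offset":[0,0,0],"dr":[0,0,0],"hand":255},
  {"offset":[0.012,0.0002,0],"dr":[0,0,0],"hand":255},
  {"offset":[0.015,0.0002,0],"dr":[0,0,0],"hand":255},
  {"offset":[0.015,0.0003,0],"dr":[0,0,0],"hand":255},
  {"offset":[0,0,0],"dr":[0,0,0],"hand":255},
])

```text
time: 17.2
position: [0.486, 0.0014, 0.2312]
ee_rot: [0.001, -0.008, 1.0, -0.0]
ft_force: [0.3, 0.0, -2.5]
opening: 0.314
```

Call:
move_arm([
  {"offset":[0.012,0.0002,0],"dr":[0,0,0],"hand":255},
  {"offset":[0.015,0.0002,0],"dr":[0,0,0],"hand":255},
  {"offset":[0.015,0.0003,0],"dr":[0,0,0],"hand":255},
  {"offset":[0,0,0],"dr":[0,0,0],"hand":255},
])

```text
time: 17.6
position: [0.5277, 0.0023, 0.2307]
ee_rot: [0.001, -0.008, 1.0, -0.0]
ft_force: [-0.3, -0.1, -1.9]
opening: 0.316
```

Call:
move_arm([
  {"offset":[0.018,0.0003,-0.001],"dr":[0,0,0],"hand":255},
  {"offset":[0.018,0.0003,0],"dr":[0,0,0],"hand":255},
  {"offset":[0.018,0.0003,0],"dr":[0,0,0],"hand":255},
  {"offset":[0.018,0.0003,0],"dr":[0,0,0],"hand":255},
  {"offset":[0.018,0.0003,0],"dr":[0,0,0],"hand":255},
  {"offset":[0.018,0.0003,0],"dr":[0,0,0],"hand":255},
  {"offset":[0,0,-0.0015],"dr":[0,0,0],"hand":255},
  {"offset":[0,0,0],"dr":[0,0,0],"hand":255},
])

```text
time: 18.4
position: [0.6344, 0.0041, 0.2282]
ee_rot: [0.001, -0.008, 1.0, -0.0]
ft_force: [3.2, 0.3, 2.5]
opening: 0.315
```

Call:
move_arm([
  {"offset":[0,0,0],"dr":[0,0,0],"hand":100},
  {"offset":[0,0,0],"dr":[0,0,0],"hand":100},
  {"offset":[0,0,0],"dr":[0,0,0],"hand":100},
  {"offset":[0,0,0],"dr":[0,0,0],"hand":100},
  {"offset":[0,0,0.03],"dr":[0,0,0],"hand":100},
  {"offset":[0,0,0.045],"dr":[0,0,0],"hand":0},
  {"offset":[0,0,0.01],"dr":[0,0,0],"hand":0},
])

```text
time: 19.1
position: [0.6357, 0.0041, 0.3187]
ee_rot: [0.005, -0.008, 1.0, -0.0]
ft_force: [1.1, 1.1, 0.3]
opening: 0.721
```

Call:
move_arm([
  {"offset":[-0.001,-0.04,0],"dr":[0,0,-4.5],"hand":0},
  {"offset":[-0.001,-0.04,0],"dr":[0,0,-4.5],"hand":0},
  {"offset":[-0.001,-0.04,0],"dr":[0,0,-4],"hand":0},
  {"offset":[-0.001,-0.04,0],"dr":[0,0,0],"hand":0},
  {"offset":[0,-0.04,0],"dr":[0,0,0],"hand":0},
  {"offset":[0,-0.04,0],"dr":[0,0,0],"hand":0},
  {"offset":[0,-0.04,0],"dr":[0,0,0],"hand":0},
  {"offset":[0,0,0],"dr":[0,0,0],"hand":0},
  {"offset":[0,0,0],"dr":[0,0,0],"hand":0},
])

```text
time: 20.0
position: [0.6299, -0.2765, 0.3119]
ee_rot: [-0.0, 0.106, 0.994, 0.0]
ft_force: [-0.5, 0.7, -0.2]
opening: 1.002
```

Run:
```python
from h import *
st();d=snap("wrist","w13");snap("side","s13")
```

```text
{'time': np.float64(20.0), 'position': array([ 0.6299, -0.2765,  0.3119]), 'ee_rot': array([-4.000e-04,  1.062e-01,  9.943e-01,  4.000e-04]), 'ft_force': array([-0.5367,  0.6807, -0.1989]), 'opening': np.float64(1.0019), 'joint_pos': array([-4.9170e-01,  2.7360e-01,  1.6378e+00,  5.0000e-04,  1.2313e+00,
       -1.8499e+00])}
```

View pics/w13.png

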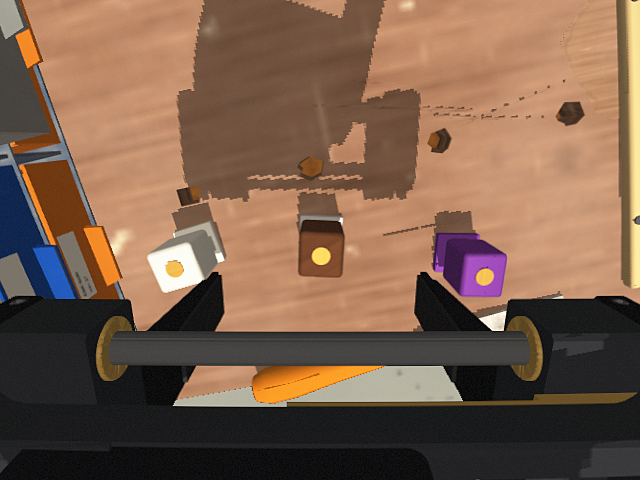

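View pics/s13.png

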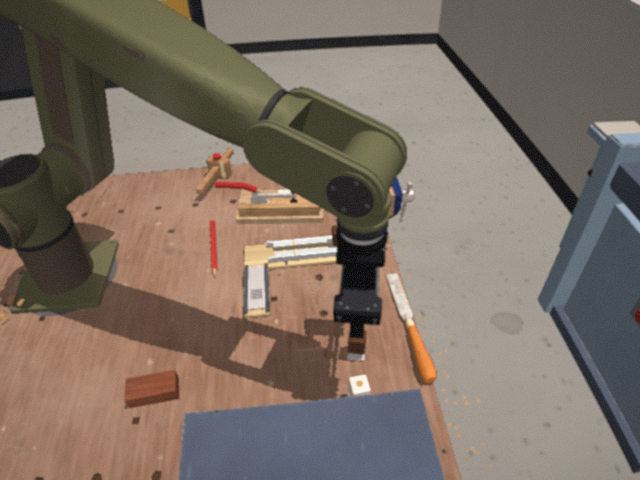

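Call:
move_arm([
  {"offset":[0.001,0.0005,0],"dr":[0,0,0],"hand":75},
  {"offset":[0,0,0],"dr":[0,0,0],"hand":75},
  {"offset":[0,0,-0.04],"dr":[0,0,0],"hand":75},
  {"offset":[0,0,-0.04],"dr":[0,0,0],"hand":75},
  {"offset":[0,0,-0.0165],"dr":[0,0,0],"hand":75},
  {"offset":[0,0,0],"dr":[0,0,0],"hand":255},
  {"offset":[0,0,0],"dr":[0,0,0],"hand":255},
  {"offset":[0,0,0],"dr":[0,0,0],"hand":255},
  {"offset":[0,0,0],"dr":[0,0,0],"hand":255},
  {"offset":[0,0,0],"dr":[0,0,0],"hand":255},
  {"offset":[0,0,0],"dr":[0,0,0],"hand":255},
  {"offset":[0,0,0],"dr":[0,0,0],"hand":255},
], squeeze=30)

```text
time: 21.3
position: [0.6318, -0.2756, 0.2177]
ee_rot: [0.001, 0.105, 0.994, -0.0]
ft_force: [0.3, 0.1, 5.9]
opening: 0.318
```

Call:
move_arm([
  {"offset":[0,0,0],"dr":[0,0,0],"hand":255},
  {"offset":[0,0,0],"dr":[0,0,0],"hand":255},
])

```text
time: 21.5
position: [0.6318, -0.2756, 0.2178]
ee_rot: [0.001, 0.105, 0.994, -0.0]
ft_force: [-0.0, 0.5, 5.5]
opening: 0.317
```

Run:
```python
from h import *
st();d=snap("wrist","w14");d=snap("side","s14");cv2.imwrite("pics/c14.png",cv2.resize(d["img"][240:420,300:460,::-1],None,fx=3.3,fy=3.3,interpolation=cv2.INTER_CUBIC))
```

```text
{'time': np.float64(21.5), 'position': array([ 0.6318, -0.2756,  0.2178]), 'ee_rot': array([ 1.100e-03,  1.053e-01,  9.944e-01, -4.000e-04]), 'ft_force': array([-0.0328,  0.5323,  5.4653]), 'opening': np.float64(0.3173), 'joint_pos': array([-4.8920e-01,  3.7370e-01,  1.6845e+00,  1.0000e-04,  1.0811e+00,
       -1.8490e+00])}
```

View pics/w14.png

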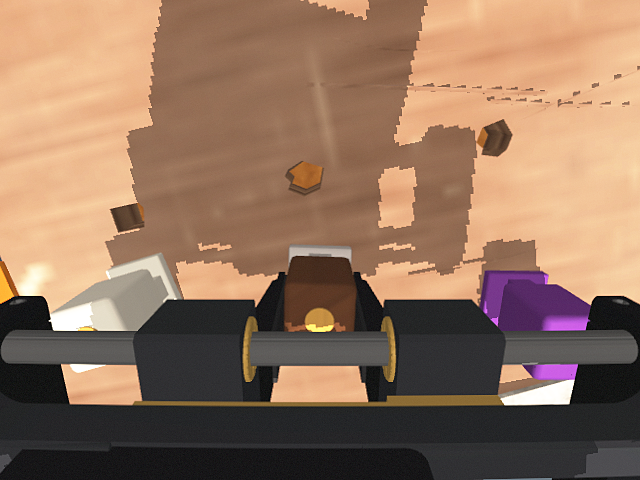

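View pics/c14.png

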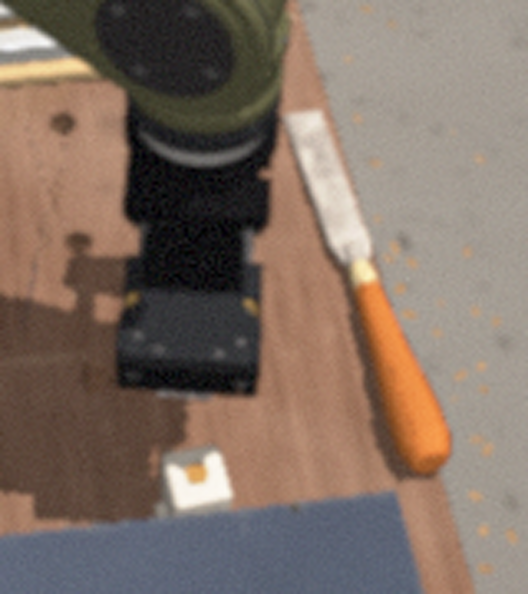

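Call:
move_arm([
  {"offset":[0,0,0.04],"dr":[0,0,0],"hand":255},
  {"offset":[0,0,0.032],"dr":[0,0,0],"hand":255},
  {"offset":[-0.027,0.0395,0],"dr":[0,0,4.5],"hand":255},
  {"offset":[-0.027,0.0395,0],"dr":[0,0,4.5],"hand":255},
  {"offset":[-0.027,0.0395,0],"dr":[0,0,4],"hand":255},
  {"offset":[-0.027,0.0395,0],"dr":[0,0,0],"hand":255},
  {"offset":[-0.027,0.0395,0],"dr":[0,0,0],"hand":255},
  {"offset":[-0.027,0.0395,0],"dr":[0,0,0],"hand":255},
  {"offset":[-0.027,0.0395,0],"dr":[0,0,0],"hand":255},
  {"offset":[0,0,-0.03],"dr":[0,0,0],"hand":255},
  {"offset":[0,0,-0.013],"dr":[0,0,0],"hand":255},
  {"offset":[0,0,0],"dr":[0,0,0],"hand":255},
])

```text
time: 22.8
position: [0.441, 0.0012, 0.2423]
ee_rot: [-0.003, -0.008, 1.0, 0.0]
ft_force: [0.0, -0.9, -1.9]
opening: 0.318
```

Call:
move_arm([
  {"offset":[0,0,0],"dr":[0,0,0],"hand":255},
])

```text
time: 22.9
position: [0.4427, 0.0006, 0.2449]
ee_rot: [-0.001, -0.007, 1.0, 0.0]
ft_force: [0.5, -0.1, -1.9]
opening: 0.315
```

Run:
```python
from h import *
st();d=snap("wrist","w15");snap("side","s15")
```

```text
{'time': np.float64(22.9), 'position': array([0.4427, 0.0006, 0.2449]), 'ee_rot': array([-7.0e-04, -7.4e-03,  1.0e+00,  0.0e+00]), 'ft_force': array([ 0.5144, -0.0799, -1.9015]), 'opening': np.float64(0.3152), 'joint_pos': array([-1.2000e-01, -1.8840e-01,  2.2391e+00, -1.0000e-04,  1.0923e+00,
       -1.7055e+00])}
```

View pics/w15.png

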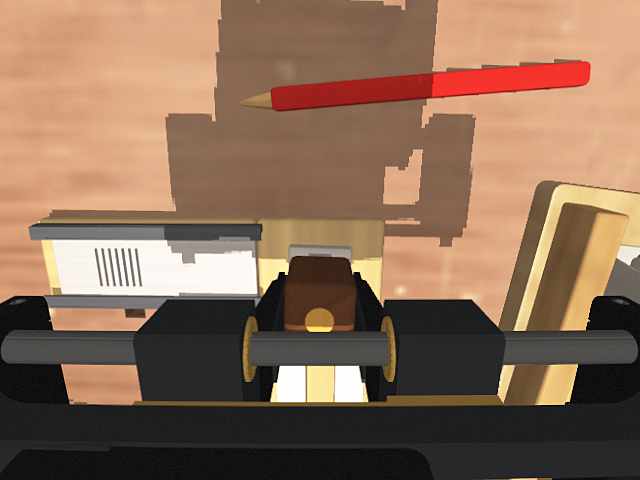

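View pics/s15.png

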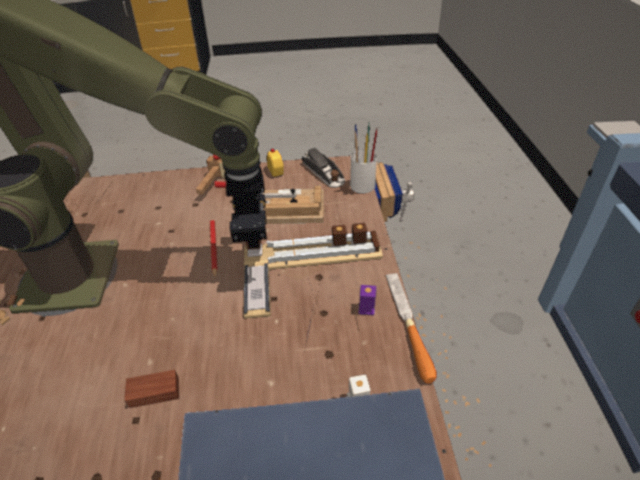

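Call:
move_arm([
  {"offset":[0,0,-0.008],"dr":[0,0,0],"hand":255},
  {"offset":[0,0,-0.004],"dr":[0,0,0],"hand":255},
  {"offset":[0,0,0],"dr":[0,0,0],"hand":255},
  {"offset":[0,0,0],"dr":[0,0,0],"hand":255},
])

```text
time: 23.4
position: [0.4422, 0.0011, 0.2329]
ee_rot: [-0.0, -0.008, 1.0, 0.0]
ft_force: [0.4, 0.0, -1.3]
opening: 0.317
```

Call:
move_arm([
  {"offset":[0.012,0.0002,-0.0015],"dr":[0,0,0],"hand":255},
  {"offset":[0.015,0.0002,0],"dr":[0,0,0],"hand":255},
  {"offset":[0.015,0.0003,0],"dr":[0,0,0],"hand":255},
  {"offset":[0,0,0],"dr":[0,0,0],"hand":255},
])

```text
time: 23.8
position: [0.4857, 0.0018, 0.2324]
ee_rot: [0.001, -0.008, 1.0, -0.0]
ft_force: [0.9, 0.3, -2.1]
opening: 0.316
```

Call:
move_arm([
  {"offset":[0.012,0.0002,0],"dr":[0,0,0],"hand":255},
  {"offset":[0.015,0.0002,0],"dr":[0,0,0],"hand":255},
  {"offset":[0.015,0.0003,0],"dr":[0,0,0],"hand":255},
  {"offset":[0,0,0],"dr":[0,0,0],"hand":255},
])

```text
time: 24.2
position: [0.5276, 0.0025, 0.2321]
ee_rot: [0.001, -0.008, 1.0, -0.0]
ft_force: [-0.6, -0.5, -0.8]
opening: 0.317
```

Call:
move_arm([
  {"offset":[0.015,0.0002,0],"dr":[0,0,0],"hand":255},
  {"offset":[0.015,0.0002,0],"dr":[0,0,0],"hand":255},
  {"offset":[0.015,0.0002,0],"dr":[0,0,0],"hand":255},
  {"offset":[0.015,0.0002,0],"dr":[0,0,0],"hand":255},
  {"offset":[0,0,-0.001],"dr":[0,0,0],"hand":255},
  {"offset":[0,0,0],"dr":[0,0,0],"hand":255},
])

```text
time: 24.8
position: [0.5855, 0.0034, 0.2301]
ee_rot: [-0.001, -0.008, 1.0, 0.0]
ft_force: [-0.9, -0.3, -1.9]
opening: 0.318
```

Run:
```python
from h import *
st();d=snap("wrist","w16");snap("side","s16")
```

```text
{'time': np.float64(24.8), 'position': array([0.5855, 0.0034, 0.2301]), 'ee_rot': array([-9.e-04, -8.e-03,  1.e+00,  1.e-04]), 'ft_force': array([-0.9434, -0.3055, -1.8734]), 'opening': np.float64(0.3176), 'joint_pos': array([-8.5800e-02,  1.5540e-01,  1.9287e+00, -1.0000e-04,  1.0593e+00,
       -1.6725e+00])}
```

View pics/w16.png

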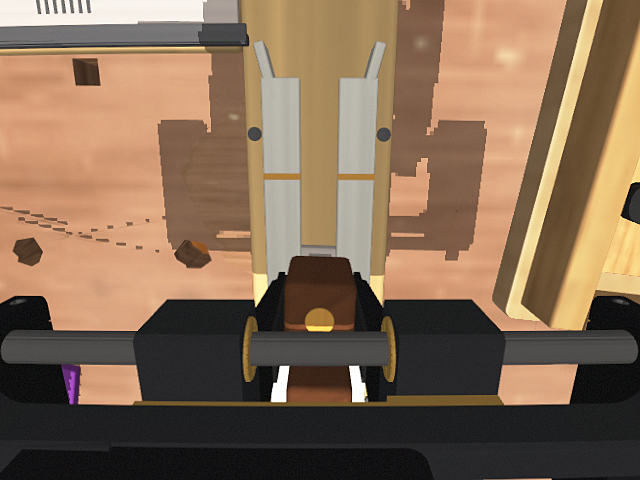

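Call:
move_arm([
  {"offset":[0,0,0],"dr":[0,0,0],"hand":100},
  {"offset":[0,0,0],"dr":[0,0,0],"hand":100},
  {"offset":[0,0,0],"dr":[0,0,0],"hand":100},
  {"offset":[0,0,0],"dr":[0,0,0],"hand":100},
  {"offset":[0,0,0.03],"dr":[0,0,0],"hand":100},
  {"offset":[0,0,0.045],"dr":[0,0,0],"hand":100},
  {"offset":[0,-0.03,0.045],"dr":[0,0,0],"hand":255},
  {"offset":[0.03,-0.04,0.045],"dr":[0,0,0],"hand":255},
  {"offset":[0.03,-0.04,0.03],"dr":[0,0,0],"hand":255},
  {"offset":[0.03,-0.03,0],"dr":[0,0,0],"hand":255},
  {"offset":[0,0,0],"dr":[0,0,0],"hand":255},
  {"offset":[0,0,0],"dr":[0,0,0],"hand":255},
])

```text
time: 26.1
position: [0.6644, -0.1189, 0.4055]
ee_rot: [-0.001, -0.007, 1.0, 0.0]
ft_force: [0.2, 0.0, 0.0]
opening: 0.159
```

Run:
```python
from h import *
st();d=snap("wrist","w17");snap("scene","k17")
```

```text
{'time': np.float64(26.1), 'position': array([ 0.6644, -0.1189,  0.4055]), 'ee_rot': array([-8.0e-04, -7.4e-03,  1.0e+00,  4.0e-04]), 'ft_force': array([0.2132, 0.0095, 0.0225]), 'opening': np.float64(0.1589), 'joint_pos': array([-2.5670e-01,  1.7760e-01,  1.5891e+00,  3.0000e-04,  1.3767e+00,
       -1.8423e+00])}
```

View pics/w17.png

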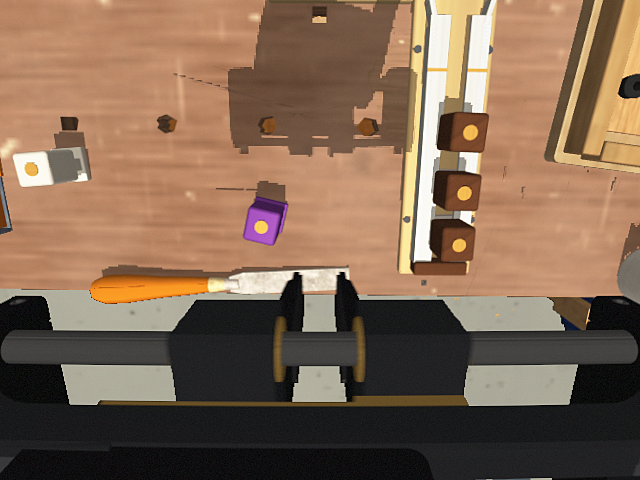

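View pics/k17.png

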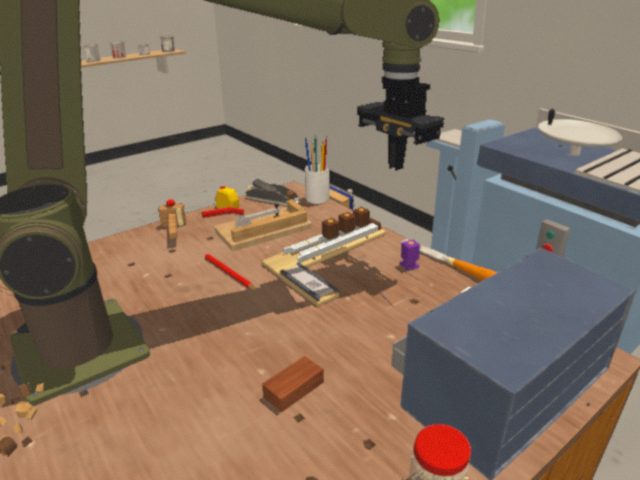

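Call:
move_arm([
  {"offset":[-0.044,0,-0.03],"dr":[0,0,0],"hand":255},
  {"offset":[-0.044,0,-0.03],"dr":[0,0,0],"hand":255},
  {"offset":[-0.044,0,-0.03],"dr":[0,0,0],"hand":255},
  {"offset":[-0.044,0,-0.03],"dr":[0,0,0],"hand":255},
  {"offset":[-0.044,0,-0.03],"dr":[0,0,0],"hand":255},
  {"offset":[0,0,-0.02],"dr":[0,0,0],"hand":255},
  {"offset":[0,0,0],"dr":[0,0,0],"hand":255},
  {"offset":[0,0,0],"dr":[0,0,0],"hand":255},
])

```text
time: 27.0
position: [0.4579, -0.1178, 0.2464]
ee_rot: [0.001, -0.008, 1.0, -0.0]
ft_force: [0.4, -0.0, 0.1]
opening: 0.004
```

Run:
```python
from h import *
st();d=snap("wrist","w18")
```

```text
{'time': np.float64(27.0), 'position': array([ 0.4579, -0.1178,  0.2464]), 'ee_rot': array([ 5.0e-04, -8.5e-03,  1.0e+00, -2.0e-04]), 'ft_force': array([ 0.4231, -0.0258,  0.1311]), 'opening': np.float64(0.0041), 'joint_pos': array([-3.6550e-01, -1.1620e-01,  2.1735e+00,  1.0000e-04,  1.0832e+00,
       -1.9532e+00])}
```

View pics/w18.png

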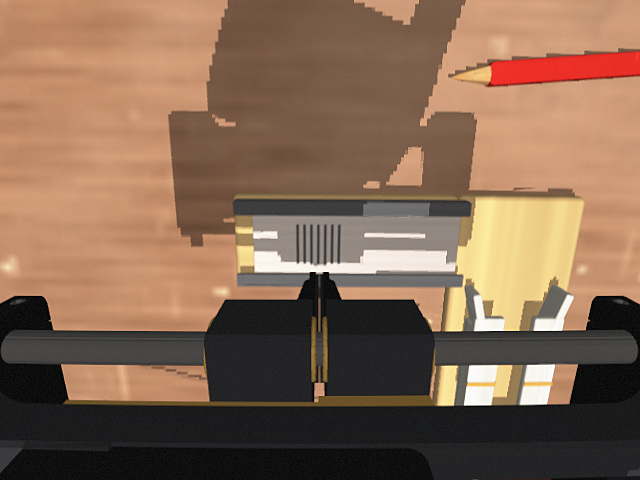

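Run:
```python
from h import *
d=load("w18")
for p in((298,245),(341,245),(318,245),(254,240),(460,245),(318,216),(318,275)): print(p,onz(d,p,.017))
```

```text
(298, 245) [ 0.44495897 -0.13077875  0.017     ]
(341, 245) [ 0.44451187 -0.10562973  0.017     ]
(318, 245) [ 0.44475068 -0.11908118  0.017     ]
(254, 240) [ 0.44237814 -0.15645672  0.017     ]
(460, 245) [ 0.44328292 -0.03571511  0.017     ]
(318, 216) [ 0.42744807 -0.11937504  0.017     ]
(318, 275) [ 0.4634613 -0.1187636  0.017    ]
```

Call:
move_arm([
  {"offset":[-0.0135,0,-0.015],"dr":[0,0,0],"hand":255},
  {"offset":[0,0,-0.015],"dr":[0,0,0],"hand":255},
  {"offset":[0,0,-0.006],"dr":[0,0,0],"hand":255},
  {"offset":[0,0,0],"dr":[0,0,0],"hand":255},
  {"offset":[0,0,0],"dr":[0,0,0],"hand":255},
])

```text
time: 27.55
position: [0.4453, -0.1186, 0.2108]
ee_rot: [0.001, -0.008, 1.0, -0.0]
ft_force: [0.4, -0.1, 0.3]
opening: 0.003
```

Call:
move_arm([
  {"offset":[0,0,-0.0025],"dr":[0,0,0],"hand":255},
  {"offset":[0,0,0],"dr":[0,0,0],"hand":255},
])

```text
time: 27.75
position: [0.4447, -0.1185, 0.2076]
ee_rot: [0.001, -0.008, 1.0, -0.0]
ft_force: [1.0, -0.2, 1.4]
opening: 0.005
```

Call:
move_arm([
  {"offset":[0,0,-0.002],"dr":[0,0,0],"hand":255},
  {"offset":[0,0,0],"dr":[0,0,0],"hand":255},
])

```text
time: 27.95
position: [0.4451, -0.1186, 0.2074]
ee_rot: [-0.0, -0.008, 1.0, 0.0]
ft_force: [-5.8, 2.6, 14.8]
opening: 0.004
```

Call:
move_arm([
  {"offset":[0,0,0.0005],"dr":[0,0,0],"hand":255},
  {"offset":[0,0.005,0],"dr":[0,0,0],"hand":255},
  {"offset":[-0.0003,0.008,0],"dr":[0,0,0],"hand":255},
  {"offset":[0,0.008,0],"dr":[0,0,0],"hand":255},
  {"offset":[-0.0003,0.008,0],"dr":[0,0,0],"hand":255},
  {"offset":[0,0.008,0],"dr":[0,0,0],"hand":255},
  {"offset":[-0.0003,0.008,0],"dr":[0,0,0],"hand":255},
  {"offset":[0,0.008,0],"dr":[0,0,0],"hand":255},
  {"offset":[0,0.006,0],"dr":[0,0,0],"hand":255},
  {"offset":[0,0,0],"dr":[0,0,0],"hand":255},
])

```text
time: 28.95
position: [0.4441, -0.0591, 0.2074]
ee_rot: [0.001, -0.008, 1.0, -0.0]
ft_force: [-2.5, 2.4, 8.2]
opening: 0.006
```

Call:
move_arm([
  {"offset":[0,0.003,0],"dr":[0,0,0],"hand":255},
  {"offset":[0,0.003,0],"dr":[0,0,0],"hand":255},
  {"offset":[0,0,0],"dr":[0,0,0],"hand":255},
])

```text
time: 29.25
position: [0.4444, -0.0539, 0.2075]
ee_rot: [0.001, -0.008, 1.0, -0.001]
ft_force: [-1.8, -2.3, 7.2]
opening: 0.01
```

Run:
```python
from h import *
st();d=snap("wrist","w19")
```

```text
{'time': np.float64(29.25), 'position': array([ 0.4444, -0.0539,  0.2075]), 'ee_rot': array([ 0.0013, -0.0084,  1.    , -0.0013]), 'ft_force': array([-1.8076, -2.3215,  7.2331]), 'opening': np.float64(0.0096), 'joint_pos': array([-0.2403, -0.1146,  2.2484, -0.0023,  1.0046, -1.8267])}
```

View pics/w19.png

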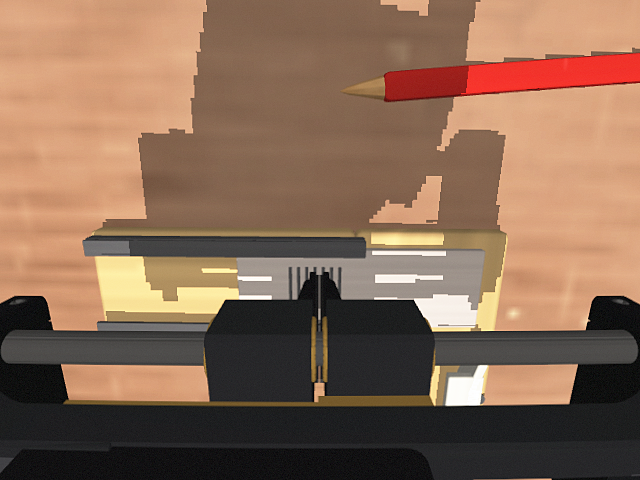

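Call:
move_arm([
  {"offset":[0,0.003,0],"dr":[0,0,0],"hand":255},
  {"offset":[0,0,0],"dr":[0,0,0],"hand":255},
])

```text
time: 29.5
position: [0.4445, -0.051, 0.2075]
ee_rot: [0.002, -0.008, 1.0, -0.001]
ft_force: [-1.1, -1.9, 6.0]
opening: 0.006
```

Run:
```python
from h import *
st();d=load("w19");print(onz(d,(484,265),.017)); e=load("w2"); print(onz(e,(470,260),.017))
d=snap("wrist","w20");cv2.imwrite("pics/c20.png",cv2.resize(d["img"][210:330,80:520,::-1],None,fx=1.8,fy=1.8))
```

```text
{'time': np.float64(29.5), 'position': array([ 0.4445, -0.051 ,  0.2075]), 'ee_rot': array([ 0.0017, -0.0083,  1.    , -0.0013]), 'ft_force': array([-1.0884, -1.8971,  6.0088]), 'opening': np.float64(0.0056), 'joint_pos': array([-2.3380e-01, -1.1530e-01,  2.2490e+00, -2.1000e-03,  1.0039e+00,
       -1.8201e+00])}
[0.42869412 0.02511036 0.017     ]
[0.43230888 0.02182107 0.017     ]
```

View pics/c20.png

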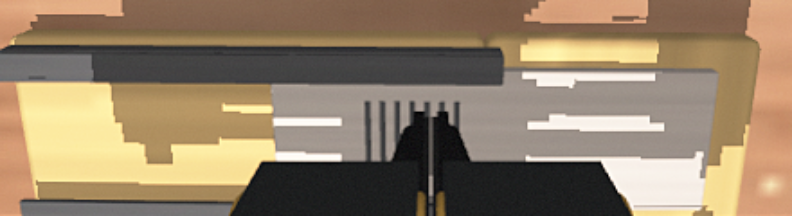

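Call:
move_arm([
  {"offset":[0,0,0.02],"dr":[0,0,0],"hand":255},
  {"offset":[0,0,0.045],"dr":[0,0,0],"hand":255},
  {"offset":[0.03,-0.01,0.045],"dr":[0,0,0],"hand":255},
  {"offset":[0.045,-0.01,0.045],"dr":[0,0,0],"hand":255},
  {"offset":[0.045,-0.01,0.045],"dr":[0,0,0],"hand":255},
  {"offset":[0.03,0,0.01],"dr":[0,0,0],"hand":255},
  {"offset":[0,0,0],"dr":[0,0,0],"hand":255},
  {"offset":[0,0,0],"dr":[0,0,0],"hand":255},
  {"offset":[0,0,0],"dr":[0,0,0],"hand":255},
])

```text
time: 30.45
position: [0.5696, -0.0748, 0.3899]
ee_rot: [-0.001, -0.008, 1.0, 0.0]
ft_force: [-0.1, -0.1, 0.2]
opening: 0.005
```

Run:
```python
from h import *
st();d=snap("wrist","w21");snap("side","s21");snap("scene","k21")
```

```text
{'time': np.float64(30.45), 'position': array([ 0.5696, -0.0748,  0.3899]), 'ee_rot': array([-1.4e-03, -8.0e-03,  1.0e+00,  3.0e-04]), 'ft_force': array([-0.137 , -0.0851,  0.2202]), 'opening': np.float64(0.0048), 'joint_pos': array([-2.2400e-01, -3.1700e-02,  1.8365e+00, -1.0000e-04,  1.3395e+00,
       -1.8108e+00])}
```

View pics/w21.png

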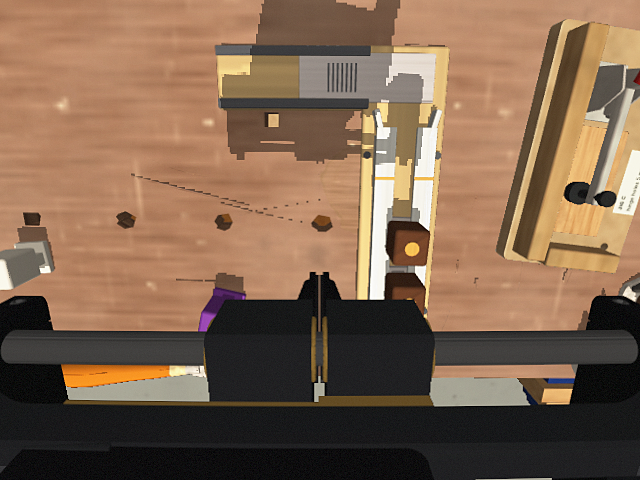

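View pics/s21.png

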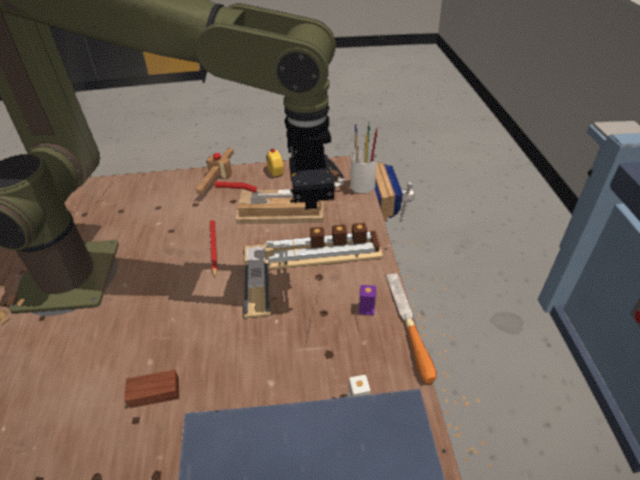

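Run:
```python
from h import *
d=load("w21")
for p in((436,78),(299,78),(328,76),(357,76)): print(p,onz(d,p,.017))
for p in((412,249),): print(onz(d,p,.070))
```

```text
(436, 78) [0.44173779 0.0264248  0.017     ]
(299, 78) [ 0.44413281 -0.09466156  0.017     ]
(328, 76) [ 0.44206373 -0.06912421  0.017     ]
(357, 76) [ 0.4415982  -0.04357189  0.017     ]
[0.58398813 0.00357978 0.07      ]
```

Call:
move_arm([
  {"offset":[0.005,-0.03,0.035],"dr":[0,0,0],"hand":255},
  {"offset":[0.005,-0.03,0.035],"dr":[0,0,0],"hand":255},
  {"offset":[0.005,-0.03,0.035],"dr":[0,0,0],"hand":255},
  {"offset":[0.005,-0.03,0.035],"dr":[0,0,0],"hand":255},
  {"offset":[0.005,-0.03,0.035],"dr":[0,0,0],"hand":255},
  {"offset":[0.005,-0.04,0],"dr":[0,0,0],"hand":255},
  {"offset":[0.005,-0.04,0],"dr":[0,0,0],"hand":255},
  {"offset":[0.005,-0.04,0],"dr":[0,0,0],"hand":255},
  {"offset":[0.005,-0.04,0],"dr":[0,0,0],"hand":255},
  {"offset":[0,-0.04,0],"dr":[0,0,0],"hand":255},
  {"offset":[0,0,0],"dr":[0,0,0],"hand":255},
  {"offset":[0,0,0],"dr":[0,0,0],"hand":255},
])

```text
time: 31.8
position: [0.6151, -0.4257, 0.5651]
ee_rot: [-0.001, -0.007, 1.0, 0.001]
ft_force: [0.1, 0.4, 0.5]
opening: 0.004
```

Run:
```python
from h import *
st();d=snap("wrist","w22")
```

```text
{'time': np.float64(31.8), 'position': array([ 0.6151, -0.4257,  0.5651]), 'ee_rot': array([-7.0e-04, -7.2e-03,  1.0e+00,  8.0e-04]), 'ft_force': array([0.0765, 0.3598, 0.4515]), 'opening': np.float64(0.0041), 'joint_pos': array([-6.7720e-01,  2.9570e-01,  1.1878e+00,  4.0000e-04,  1.6602e+00,
       -2.2624e+00])}
```

View pics/w22.png

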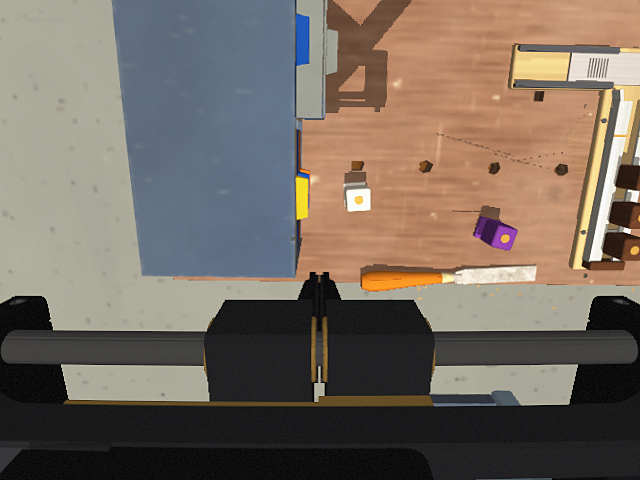

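Run:
```python
from h import *
print(arm.hand_in())
```

```text
the job is handed in; nothing more can be done
None
```

The job is done and handed in at about 32 s of the 210 s. All three brown fence stops stand upright in the T-track beyond the brass line, and the keeper is shut across the mouth.

- **Keeper opened:** I pressed on the grooved patch and dragged it aside. The last look before shutting it put its end at y ≈ −0.036 m, about 62 mm of travel, so fully open.
- **Stops:** Each was gripped across its width, set down before the mouth and slid in. At release they sat about 116, 165 and 211 mm inside the mouth, so every foot is well past the 60 mm line. None jammed or slipped.
- **Keeper shut:** I dragged it back until the fingertips slid on over it at its end. The final picture puts it at y −0.095 to +0.026 m, which matches the shut position to within about 1 mm.
- **Other tools:** The purple and white look-alikes, the chisel and the tape measure were not touched. A last overhead look at the work area and behind the chest showed no more brown stops.

Two readings disagreed slightly. The scene and side cameras placed the stops up to about 5 mm off the wrist camera's position in y, so I worked from the wrist camera. The third stop was gripped about 2 mm lower on the block than the other two, pressing it on the bench at about 6 N. I allowed for that when sliding it in.

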